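Lock the lathe's tool rest with its cam-lever clamp bolt

ROBOT

A 6-joint arm with a two-finger parallel gripper is mounted at the origin on the work surface. World frame = base frame: x ahead of the robot, y to its left, z up, the work surface at z = 0. Lengths are in m, angles in degrees, forces in N, time in s.
With the tool pointing down it reaches from about 0.35 to 0.875 m from the base axis. Payload 4.2 kg.
Tool frame: the origin (TCP) lies midway between the tips of the shut fingers; the grasp point (between the pads) lies 19 mm behind it; z points along the fingers, y is the direction in which the jaws open and shut (so a half turn about z gives the same grasp; the last joint's range is limited). The gripper opens to 87 mm and grips with 3 to 60 N. Pads are 19 mm wide; open, the fingers measure 117 mm over their backs; the gripper's body (75 mm by 190 mm) begins 51 mm behind the grasp point.
Start: joints at [-58.35, 22.042, 0.453, 0, -68.411, -14.817], TCP at [0.181, -0.598, 0.202] pointing down, gripper open.
Joint ranges: [-179.83, 179.83], [-69.29, 118.12], [-61.27, 80.66], [-181.25, 117.63], [-171.15, -9.14], [-177.46, 177.46]. Speed limits (degrees/s): [159.86, 159.86, 180, 180, 180, 180].

INTERFACE

Orientations are given as a 3x3 rotation matrix whose columns are the frame's x, y, z axes.
In Python, from station import r gives the robot as it stands.
- The arm moves only by the tool play_rows, never from a script. Its argument "commands" is a list that holds one entry, the list of rows, each a list of 7 numbers: the shift along the world's x, y, z in m, then the turn, a rotation vector about the world's x, y, z in rad, then the closure, from 0 (fully open) to 1 (shut). A call has 1 to 5 rows; each row is the pose to reach, as a shift and turn from the pose commanded when the call began; what a row does not reach only later rows make up. A row lasts 1/10 s, in which the tool goes at most 50 mm and 8.59 degrees, less where a joint would pass 70% of its speed; a pose out of reach is approached as far as the arm can. A call with a gripper value outside its range is refused whole. The fingers move at their own pace and stop on an object; the grip force is fixed at half the most. Time passes only in rows, so rows that repeat a pose let the fingers close. It gives the time, the measured TCP pose, the force and the opening at its end, in the units of the state.
- r.sense(): the state, without advancing time (a new reading comes with each control period).
- r.capture(name): name is "scene" or "top" or "wrist"; returns a dict with "image" (480x640x3 uint8, red, green, blue), "range_z" (480x640 float32, m along the optical axis (not along the pixel's ray), 0 where there is no reading), "intrinsics" (3x3 intrinsics, pixels), "k1" (the pictures are not rectified: a ray, as slopes to the right and down, at radius r is drawn at 1 + k1 r^2 times it, then the intrinsics apply), "extrinsics" (4x4, takes a point from camera to world coordinates); the wrist camera has in their place "mount" (4x4, takes a point from camera to tool coordinates, whose origin is the TCP and whose axes are the flange's). Camera axes: x right, y up, looking along -z (the intrinsics and any distortion apply to the point x, -y, -z); pixel columns grow to the right and rows downward; lengths in m; the calibration is good to about 2 mm. A picture is of the moment at which its call begins: read the wrist's pose just before it.
- r.finish_job(): hands the job in, once; it reports no verdict.
The state is a dict: "time_s": time; "joints": joint angles; "joint_velocities": joint speeds; "effort": joint torques, N m; "tcp_pos": TCP position; "ee_rot": TCP orientation; "wrist_force": force on the tool from outside, world axes, zero at the start; "moment": the same for the moment, N m; "gripper_width": opening from 0.0 (shut) to 1.0 (fully open).
Only numpy, scipy, OpenCV 4.12 (cv2) and the standard library are available. Lean on these libraries where they do the work, as an engineer would, in place of code of your own. Each camera call takes 0.05 s, during which the arm holds its last target. There are 200 camera calls.

TASK

The wood lathe's tool rest is set where it is wanted, but the clamp bolt of its slotted arm (the banjo) is still loose. With the bolt's lever left swung open, use it as a crank to screw the bolt in clockwise until it is just snug, finger-tight and no more; then fold the lever over and all the way down so that it locks, without forcing it. Leave the tool rest where it is set and do not disturb the other things on the bench.

Things in the scene. Friction and masses are not known exactly. Their poses are not given: they have to be found in the camera images.
- pin (a point): The cross pin on which the lever folds, on the bolt's upright axis, 18 mm above the banjo's flat top: the lever's cam rests on a steel washer 42 mm across and 5 mm thick, 13 mm below the pin. It turns with the bolt: z is the bolt's axis (up), y runs along the pin, x is the way the lever folds shut.
- lever (a joint): Angle of the aluminium lever about the pin, rad: 0 = fully open, leaning back 45 degrees from upright towards the pin's -x (starts at 0 to 0.1); 0.785 = upright; 2.356 = closed, level, pointing to the pin's +x. Its hinge rubs with 0.12 N m, so it stays where it is left. On a snug bolt folding takes up to about 1 N m; past dead centre at 2.24 it locks on its stop.
- lever_grip (a point): Point in the lever's handle, on its centre line 85 mm from the pin axis; its z axis points to the free end. The handle is a flat bar 10 mm thick and 20 mm wide (along the pin); its rounded end is 105 mm from the pin axis. The cam head is 28 mm across and 33 mm long along the pin. Pushing the closed lever with more than 60 N bends it.
- clamp_bolt: The bolt head with its cam lever (all that turns together); origin on its axis at the underside of the cam. Tightens clockwise from above, stays where it is left. Turns free at about 0.15 N m; once the plate below bears, the torque climbs by some 0.1 N m per radian. Finger-tight is 0.2 to 0.4 N m: a steady push of 4 to 6.5 N on the open handle, 64 mm out; over 0.42 N m is overtight.
- clamp_plate: The round steel plate on the bolt's thread (4 mm a turn), 100 mm across, 10 mm thick, out of sight under the lathe's rails; origin at the centre of its top. Screwing the bolt in draws it up against the rails. How far below them it hangs at the start is unknown, different each time: 0.8 to 4.7 rad of turning bring it to bear, 1 to 2 rad more make it snug.
- banjo: The banjo: grey slotted arm 60 mm wide, 33 mm high, 205 mm long along its x axis, lying across the lathe bed; the clamp bolt passes down through its slot. Origin on the bed, on the bolt's axis, 145 mm in +x from the tool rest's post; its flat top is 33 mm above the origin. Unclamped, it slides along its x when pushed with some 9 N.
- tool_rest (a point): Middle of the top edge of the tool rest: a bar 150 mm long (along its y axis) and 16 mm thick on a post at the banjo's near end, its top edge 103 mm above the lathe bed. The post and its 54 mm boss (56 mm above the bed) stand 145 mm from the bolt, towards the banjo's -x.
- lathe: The bench lathe: red twin-rail bed along its y axis, 860 mm long, 136 mm wide, top 85 mm above the bench; grey headstock (up to 270 mm above the bench, from y = 275 mm on) with a round wooden blank 156 mm across, its face at y = 180 mm, its axis 190 mm above the bench. Origin on the bench under the middle of the bed.
- gouge: Turning gouge, 375 mm long, wooden handle 34 mm thick, lying on the bench along its x axis. Leave it.
- spanner: Steel spanner, 180 mm long, 8 mm thick, lying on the bench. Leave it.
- wax_tin: Round tin, 72 mm across, 45 mm high, standing on the bench. Leave it.

How it is judged:
By the outcome, as a careful person would: the job done as asked, in the order asked, and still so for the second after the job is handed in, with the robot touching nothing.
It also fails if it takes over 72 s, if anything falls off the work surface, if the arm or the gripper's body presses on something with over 40 N, if the wrist force passes 120 N, or if a joint passes its speed limit or range.

## Working session

There is one attempt and no reset: what is moved stays moved. The work goes in short steps, Python scripts to look and compute and a tool call to move; the robot and the scene stay as the last step left them, time stands still between calls to the robot, and variables do not carry over. Pictures are saved under pics/ and viewed, about 8 in all and at most 12, crops included, and the job is handed in when it is done.

Besides the shell and the picture viewer there is one more tool, called after "Request:" by a JSON object that holds its "method" and its "body". play_rows: Moves the arm, as the interface text tells. Its arguments: {"type":"object","properties":{"commands":{"type":"array","items":{"type":"array","items":{"type":"array","items":{"type":"number"}}}}},"required":["commands"]}

```bash
ls; mkdir -p pics; python3 - <<'E'
from station import r
import cv2,numpy as np
s=r.sense();print({k:np.round(v,3).tolist() for k,v in s.items()})
ims=[]
for n in("scene","top"):
    c=r.capture(n);np.savez(f"{n}0.npz",**c)
    print(n,c["intrinsics"].round(1).tolist(),c["k1"],c["extrinsics"].round(3).tolist())
    ims.append(c["image"])
cv2.imwrite("pics/scene0.png",ims[0][:,:,::-1]);cv2.imwrite("pics/top0.png",ims[1][:,:,::-1])
E
```

```text
pics
{'time_s': 0.0, 'joints': [-58.351, 22.09, 0.379, -0.028, -68.412, -14.817], 'joint_velocities': [0.036, -0.028, 0.027, 0.015, -0.01, 0.002], 'effort': [0.0, -39.066, 18.741, 4.22, 0.011, -0.0], 'tcp_pos': [0.181, -0.598, 0.201], 'ee_rot': [[-0.957, -0.289, -0.001], [-0.289, 0.957, 0.002], [0.0, 0.002, -1.0]], 'wrist_force': [0.825, -0.064, 0.269], 'moment': [-0.001, 0.04, -0.017], 'gripper_width': 1.005}
scene [[544.0, 0.0, 318.5], [0.0, 544.0, 250.2], [0.0, 0.0, 1.0]] -0.06358854145899745 [[-0.44, -0.673, 0.594, 1.135], [0.898, -0.321, 0.302, 0.192], [-0.013, 0.666, 0.745, 0.944], [0.0, 0.0, 0.0, 1.0]]
top [[514.9, 0.0, 320.6], [0.0, 514.9, 238.8], [0.0, 0.0, 1.0]] -0.06722851214159091 [[-0.005, 0.999, -0.053, 0.459], [-1.0, -0.006, -0.01, -0.147], [-0.01, 0.053, 0.999, 1.021], [0.0, 0.0, 0.0, 1.0]]
```

View pics/scene0.png

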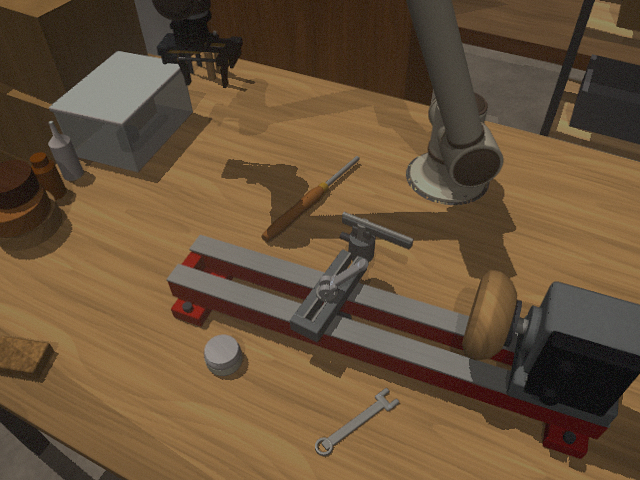

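View pics/top0.png

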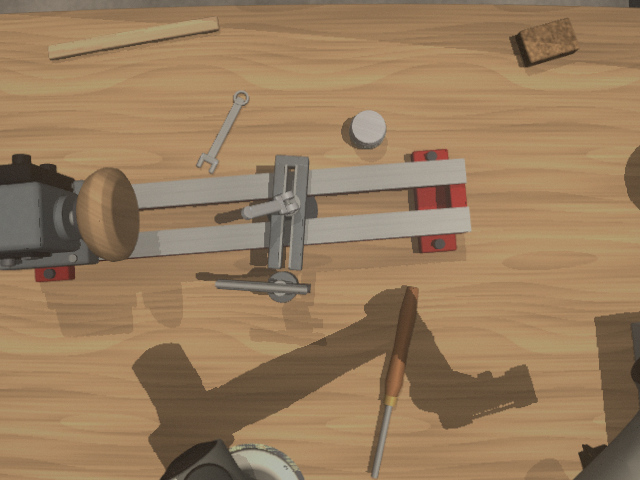

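The scene view shows the lever head at about (328,288) with the handle running to (365,265). In the top view the head is at about (290,203) and the handle end at (247,212), pointing left, which is +y. The tool rest bar is at (262,287) and the blank face near column 138.

```bash
cat > h.py <<'E'
import numpy as np,cv2
def cloud(c,E=None):
    K=c["intrinsics"];h,w=c["range_z"].shape
    v,u=np.mgrid[:h,:w].astype(float)
    p=cv2.undistortPoints(np.stack([u.ravel(),v.ravel()],1)[:,None],K,np.array([float(c["k1"]),0,0,0]))[:,0]
    z=c["range_z"].ravel();E=c["extrinsics"] if E is None else E
    P=np.stack([p[:,0]*z,-p[:,1]*z,-z,np.ones_like(z)])
    return (E@P)[:3].T.reshape(h,w,3)
E
python3 - <<'E'
import numpy as np,cv2
from h import cloud
for n in("top","scene"):
    c=np.load(n+"0.npz");P=cloud(c);im=c["image"]
    pts={"top":[(290,203),(247,212),(270,208),(288,160),(275,262),(220,285),(307,290),(282,297),(140,215),(400,180),(200,190)],"scene":[(328,288),(363,265),(345,277),(376,230),(330,252)]}[n]
    for u,v in pts: print(n,u,v,P[v,u].round(3),im[v,u])
    m=(P[...,2]>.15)&(P[...,0]>.4)&(abs(P[...,1]-P[203,290,1] if n=="top" else P[...,1]+.06)<.12)
    q=P[m];b=q[(q[:,0]>.42)]
    print(n,len(b));
    for z in np.arange(.12,.23,.01):
        s=P[(abs(P[...,2]-z)<.005)&(P[...,0]>.42)&(P[...,0]<.62)&(abs(P[...,1]+.05)<.12)]
        if len(s)>3: print(round(z,2),len(s),s.mean(0).round(4),s.min(0).round(3),s.max(0).round(3))
E
```

```text
top 290 203 [ 0.567 -0.086  0.138] [105  99  92]
top 247 212 [ 0.544 -0.023  0.212] [150 145 139]
top 270 208 [ 0.459 -0.147  1.021] [150 145 139]
top 288 160 [ 0.647 -0.081  0.116] [119 116 109]
top 275 262 [ 0.466 -0.058  0.119] [123 120 116]
top 220 285 [0.429 0.024 0.188] [139 133 122]
top 307 290 [ 0.419 -0.116  0.175] [103  97  88]
top 282 297 [ 0.406 -0.072  0.142] [106 103  97]
top 140 215 [0.562 0.226 0.002] [151 121  89]
top 400 180 [ 0.616 -0.285  0.082] [167 160 150]
top 200 190 [0.599 0.084 0.084] [154 148 138]
top 2730
0.12 2059 [ 0.5319 -0.0813  0.118 ] [ 0.421 -0.12   0.115] [ 0.62  -0.046  0.125]
0.13 34 [ 0.5025 -0.0964  0.1289] [ 0.421 -0.12   0.125] [ 0.579 -0.068  0.135]
0.14 291 [ 0.48   -0.0776  0.1403] [ 0.43  -0.1    0.135] [ 0.588 -0.048  0.145]
0.15 218 [ 0.5667 -0.0802  0.1503] [ 0.435 -0.099  0.145] [ 0.587 -0.058  0.155]
0.16 105 [ 0.551  -0.0676  0.1594] [ 0.432 -0.091  0.155] [ 0.577 -0.011  0.165]
0.17 117 [ 0.5111 -0.0611  0.1702] [ 0.426 -0.116  0.165] [0.568 0.018 0.175]
0.18 436 [ 0.4509 -0.0373  0.1813] [ 0.42  -0.117  0.175] [0.565 0.033 0.185]

[... 754 characters left out ...]
0.48   -0.0725  0.1401] [ 0.42  -0.099  0.135] [ 0.589 -0.044  0.145]
0.15 210 [ 0.5441 -0.0761  0.15  ] [ 0.43  -0.097  0.145] [ 0.589 -0.053  0.155]
0.16 158 [ 0.4981 -0.0624  0.1601] [ 0.426 -0.112  0.155] [0.581 0.03  0.165]
0.17 296 [ 0.4584 -0.0412  0.1702] [ 0.426 -0.114  0.165] [0.57  0.035 0.175]
0.18 459 [ 0.4488 -0.0389  0.1804] [ 0.421 -0.115  0.175] [0.567 0.035 0.185]
0.19 295 [ 0.4546 -0.038   0.1878] [ 0.42  -0.116  0.185] [0.562 0.034 0.195]
0.2 68 [ 0.5519 -0.0286  0.1998] [ 0.539 -0.039  0.195] [ 0.561 -0.014  0.205]
0.21 81 [ 0.5466 -0.0201  0.2102] [ 0.535 -0.03   0.205] [ 0.557 -0.012  0.215]
0.22 7 [ 0.5477 -0.0167  0.2164] [ 0.545 -0.018  0.215] [ 0.551 -0.015  0.218]
```

```bash
cat >> h.py <<'E'
def lever(P,zlo=.165,cx=.57,cy=-.08):
    m=(P[...,2]>zlo)&(P[...,2]<.23)&(np.hypot(P[...,0]-cx,P[...,1]-cy)<.1)&(P[...,0]>.475)
    q=P[m];d=cv2.fitLine(q.astype(np.float32),cv2.DIST_HUBER,0,.01,.01).ravel()
    d=d*np.sign(d[2]);k=(.136-d[5])/d[2];return len(q),d[:3],d[3:]+k*d[:3]
E
python3 - <<'E'
import numpy as np
from h import *
for n in("top","scene"):
    c=np.load(n+"0.npz");P=cloud(c)
    N,d,b=lever(P);print(n,N,d.round(3),b.round(4),"az",np.degrees(np.arctan2(d[1],d[0])).round(1),"elev",np.degrees(np.arcsin(d[2])).round(1))
    # head/cam
    m=(P[...,2]>.126)&(P[...,2]<.156)&(np.hypot(P[...,0]-.57,P[...,1]+.08)<.035);q=P[m]
    print("head",len(q),q.mean(0).round(4),q.min(0).round(3),q.max(0).round(3))
    m=(abs(P[...,2]-.118)<.004)&(P[...,0]>.46)&(P[...,0]<.68)&(abs(P[...,1]+.08)<.06);q=P[m][:,:2].astype(np.float32)
    print("banjo",cv2.minAreaRect(q))
    m=(abs(P[...,2]-.188)<.005)&(P[...,0]<.47)&(P[...,0]>.38)&(abs(P[...,1]+.04)<.12);print("rest",cv2.minAreaRect(P[m][:,:2].astype(np.float32)))
E
```

```text
top 431 [-0.258  0.645  0.719] [ 0.5707 -0.0897  0.136 ] az 111.8 elev 46.0
head 330 [ 0.5671 -0.0817  0.1471] [ 0.547 -0.1    0.127] [ 0.588 -0.058  0.156]
banjo ((0.5575324296951294, -0.0808437317609787), (0.06017123535275459, 0.19785630702972412), 86.06440734863281)
rest ((0.4265481233596802, -0.04108382761478424), (0.1489078849554062, 0.013914406299591064), 86.00825500488281)
scene 334 [-0.265  0.64   0.721] [ 0.5747 -0.0852  0.136 ] az 112.5 elev 46.2
head 318 [ 0.5737 -0.0784  0.1449] [ 0.549 -0.099  0.126] [ 0.589 -0.058  0.156]
banjo ((0.5589507818222046, -0.07980947196483612), (0.06122449412941933, 0.19914650917053223), 86.27458953857422)
rest ((0.4275372326374054, -0.04054460674524307), (0.15020397305488586, 0.013754799030721188), 85.4111328125)
```

Request:
{"method": "play_rows", "body": {"commands": [[[0.0134, 0.0226, 0.02, 0, 0, 0.129, 1], [0.0268, 0.0452, 0.04, 0, 0, 0.258, 1], [0.0402, 0.0678, 0.06, 0, 0, 0.387, 1], [0.0536, 0.0904, 0.08, 0, 0, 0.516, 1], [0.067, 0.1128, 0.1, 0, 0, 0.646, 1]]]}}

```text
time_s: 0.6
tcp_pos: [0.2483, -0.4842, 0.302]
ee_rot: [[-0.586, -0.81, -0.0], [-0.81, 0.586, 0.001], [-0.001, 0.001, -1.0]]
wrist_force: [0.3, 0.2, 0.4]
gripper_width: 0.631
```

Request:
{"method": "play_rows", "body": {"commands": [[[0.0134, 0.0226, 0, 0, 0, 0.129, 1], [0.0268, 0.0452, 0, 0, 0, 0.258, 1], [0.0402, 0.0678, 0, 0, 0, 0.387, 1], [0.0536, 0.0904, 0, 0, 0, 0.516, 1], [0.067, 0.1128, 0, 0, 0, 0.646, 1]]]}}

```text
time_s: 1.1
tcp_pos: [0.3152, -0.3714, 0.3013]
ee_rot: [[0.02, -1.0, -0.001], [-1.0, -0.02, 0.001], [-0.001, 0.001, -1.0]]
wrist_force: [0.9, 0.1, -0.8]
gripper_width: 0.171
```

Request:
{"method": "play_rows", "body": {"commands": [[[0.0134, 0.0226, 0, 0, 0, 0.129, 1], [0.0268, 0.0452, 0, 0, 0, 0.258, 1], [0.0402, 0.0678, 0, 0, 0, 0.387, 1], [0.0536, 0.0904, 0, 0, 0, 0.516, 1], [0.067, 0.1128, 0, 0, 0, 0.646, 1]]]}}

```text
time_s: 1.6
tcp_pos: [0.3821, -0.2586, 0.3014]
ee_rot: [[0.618, -0.786, -0.001], [-0.786, -0.618, 0.0], [-0.001, 0.0, -1.0]]
wrist_force: [0.4, -0.0, -0.5]
gripper_width: 0.006
```

Request:
{"method": "play_rows", "body": {"commands": [[[0.0134, 0.0226, 0, 0, 0, 0.129, 1], [0.0268, 0.0452, 0, 0, 0, 0.258, 1], [0.0402, 0.0678, 0, 0, 0, 0.387, 1], [0.0536, 0.0904, 0, 0, 0, 0.516, 1], [0.067, 0.1128, 0, 0, 0, 0.646, 1]]]}}

```text
time_s: 2.1
tcp_pos: [0.4491, -0.1459, 0.3014]
ee_rot: [[0.967, -0.256, -0.001], [-0.256, -0.967, 0.0], [-0.001, -0.0, -1.0]]
wrist_force: [-0.1, -0.4, -0.2]
gripper_width: 0.006
```

Request:
{"method": "play_rows", "body": {"commands": [[[0.0134, 0.0226, 0, 0, 0, 0.129, 1], [0.0268, 0.0452, 0, 0, 0, 0.258, 1], [0.0402, 0.0678, 0, 0, 0, 0.387, 1], [0.0536, 0.0904, 0, 0, 0, 0.516, 1], [0.067, 0.1128, 0, 0, 0, 0.646, 1]]]}}

```text
time_s: 2.6
tcp_pos: [0.5161, -0.0332, 0.3013]
ee_rot: [[0.926, 0.378, -0.001], [0.378, -0.926, 0.0], [-0.001, -0.0, -1.0]]
wrist_force: [0.0, 0.1, 0.2]
gripper_width: 0.01
```

Request:
{"method": "play_rows", "body": {"commands": [[[0, 0, -0.035, 0, 0, 0, 1], [0, 0, -0.07, 0, 0, 0, 1], [0, 0, -0.1, 0, 0, 0, 1], [0, 0, -0.12, 0, 0, 0, 1], [0, 0, -0.127, 0, 0, 0, 1]]]}}

```text
time_s: 3.1
tcp_pos: [0.5141, -0.0344, 0.172]
ee_rot: [[0.928, 0.373, -0.006], [0.373, -0.928, -0.001], [-0.005, -0.001, -1.0]]
wrist_force: [0.4, 0.2, -0.0]
gripper_width: 0.007
```

```bash
cat >> h.py <<'E'
B=np.array([.570,-.081])
def tau(s):
    p=np.array(s["tcp_pos"])[:2]-B;F=np.array(s["wrist_force"]);a=np.arctan2(p[1],p[0])
    t=np.array([np.sin(a),-np.cos(a)])
    return dict(t=s["time_s"],az=np.degrees(a).round(1),rad=np.hypot(*p).round(4),F=F.round(2),rxF_cw=-(p[0]*F[1]-p[1]*F[0]),Mz=s["moment"][2],j6=s["joints"][5])
E
python3 - <<'E'
from station import r
import cv2
from h import *
s=r.sense();print(tau(s))
c=r.capture("scene")
print([ (l:=lever(cloud(c)))[0]])
cv2.imwrite("pics/s1.png",cv2.resize(c["image"][190:350,260:460,::-1],None,fx=3,fy=3))
E
```

```text
{'t': 3.1, 'az': np.float64(140.2), 'rad': np.float64(0.0728), 'F': array([ 0.4 ,  0.24, -0.02]), 'rxF_cw': np.float64(0.032471769289082186), 'Mz': np.float64(0.036279998556480786), 'j6': np.float64(97.68952520933902)}
[479]
```

View pics/s1.png

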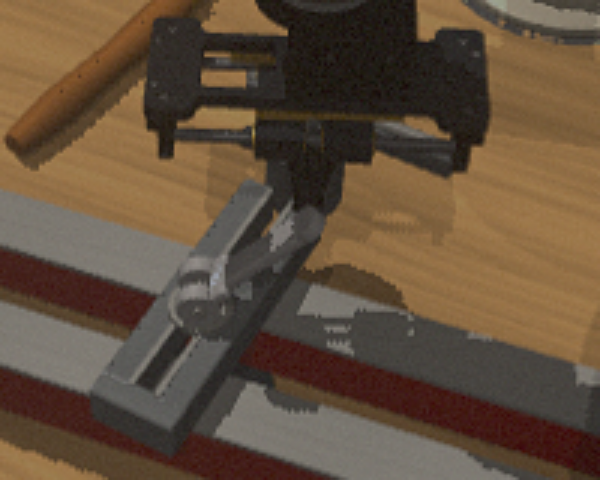

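The view shows the shut fingers at about (310,190) in the crop, behind the handle tip at (310,225), on the counter-clockwise side and clear of the lever. The j6 reading isn't what I expected, so I'm checking the joints.

```bash
python3 - <<'E'
from station import r
import numpy as np
s=r.sense();print({k:np.round(s[k],3).tolist() for k in("joints","tcp_pos","ee_rot","moment","wrist_force")})
E
```

```text
{'joints': [14.208, 12.992, -17.087, -0.036, -60.202, 97.689], 'tcp_pos': [0.515, -0.034, 0.172], 'ee_rot': [[0.928, 0.373, -0.005], [0.373, -0.928, -0.001], [-0.005, -0.001, -1.0]], 'moment': [-0.161, 0.159, 0.042], 'wrist_force': [-0.457, 0.487, -0.49]}
```

```bash
cat >> h.py <<'E'
def rows(f0,step,n=5,R=.067):
    f=np.radians(f0-step*np.arange(n+1));p=R*np.stack([np.cos(f),np.sin(f)],1)
    return [[*map(float,(p[i]-p[0]).round(4)),0,0,0,round(float(f[i]-f[0]),4),1] for i in range(1,n+1)]
E
python3 -c "
from h import *
print(rows(129.4,8,3))
f=105.4
for i in range(7): print(f,rows(f,8)); f-=40
"
```

```text
[[0.0076, 0.0054, 0, 0, 0, -0.1396, 1], [0.0159, 0.0097, 0, 0, 0, -0.2793, 1], [0.0247, 0.0128, 0, 0, 0, -0.4189, 1]]
105.4 [[0.0092, 0.0018, 0, 0, 0, -0.1396, 1], [0.0185, 0.0024, 0, 0, 0, -0.2793, 1], [0.0278, 0.0017, 0, 0, 0, -0.4189, 1], [0.0369, -0.0004, 0, 0, 0, -0.5585, 1], [0.0457, -0.0037, 0, 0, 0, -0.6981, 1]]
65.4 [[0.0082, -0.0045, 0, 0, 0, -0.1396, 1], [0.0157, -0.01, 0, 0, 0, -0.2793, 1], [0.0224, -0.0166, 0, 0, 0, -0.4189, 1], [0.028, -0.024, 0, 0, 0, -0.5585, 1], [0.0326, -0.0322, 0, 0, 0, -0.6981, 1]]
25.400000000000006 [[0.0034, -0.0087, 0, 0, 0, -0.1396, 1], [0.0056, -0.0178, 0, 0, 0, -0.2793, 1], [0.0065, -0.0271, 0, 0, 0, -0.4189, 1], [0.006, -0.0364, 0, 0, 0, -0.5585, 1], [0.0043, -0.0456, 0, 0, 0, -0.6981, 1]]
-14.599999999999994 [[-0.003, -0.0089, 0, 0, 0, -0.1396, 1], [-0.0072, -0.0172, 0, 0, 0, -0.2793, 1], [-0.0125, -0.0249, 0, 0, 0, -0.4189, 1], [-0.0188, -0.0318, 0, 0, 0, -0.5585, 1], [-0.026, -0.0377, 0, 0, 0, -0.6981, 1]]
-54.599999999999994 [[-0.008, -0.0049, 0, 0, 0, -0.1396, 1], [-0.0166, -0.0086, 0, 0, 0, -0.2793, 1], [-0.0256, -0.0111, 0, 0, 0, -0.4189, 1], [-0.0348, -0.0123, 0, 0, 0, -0.5585, 1], [-0.0442, -0.0122, 0, 0, 0, -0.6981, 1]]
-94.6 [[-0.0092, 0.0014, 0, 0, 0, -0.1396, 1], [-0.0182, 0.0041, 0, 0, 0, -0.2793, 1], [-0.0267, 0.008, 0, 0, 0, -0.4189, 1], [-0.0346, 0.013, 0, 0, 0, -0.5585, 1], [-0.0417, 0.0191, 0, 0, 0, -0.6981, 1]]
-134.6 [[-0.0062, 0.007, 0, 0, 0, -0.1396, 1], [-0.0113, 0.0148, 0, 0, 0, -0.2793, 1], [-0.0153, 0.0233, 0, 0, 0, -0.4189, 1], [-0.0181, 0.0322, 0, 0, 0, -0.5585, 1], [-0.0197, 0.0414, 0, 0, 0, -0.6981, 1]]
```

Request:
{"method": "play_rows", "body": {"commands": [[[0.0057, 0.0024, 0, 0, 0, 0, 1], [0.0115, 0.0048, 0, 0, 0, 0, 1], [0.0191, 0.0102, 0, 0, 0, -0.1396, 1], [0.0274, 0.0145, 0, 0, 0, -0.2793, 1], [0.0362, 0.0176, 0, 0, 0, -0.4189, 1]]]}}

```text
time_s: 3.65
tcp_pos: [0.552, -0.0168, 0.1756]
ee_rot: [[0.999, -0.043, -0.002], [-0.043, -0.999, -0.001], [-0.002, 0.001, -1.0]]
wrist_force: [-2.9, -1.9, 0.4]
gripper_width: 0.004
```

```bash
cat > look.py <<'E'
from station import r
import cv2,sys
from h import *
print(tau(r.sense()))
for n in sys.argv[1:]:
    c=r.capture(n);P=cloud(c);N,d,b=lever(P);print(n,N,d.round(3),b.round(4),"az",np.degrees(np.arctan2(d[1],d[0])).round(1))
    np.savez("last_"+n,**c)
if len(sys.argv)>1: print(tau(r.sense()))
E
python3 look.py top; python3 -c "
import cv2,numpy as np
c=np.load('last_top.npz');cv2.imwrite('pics/t2.png',cv2.resize(c['image'][130:310,180:380,::-1],None,fx=3,fy=3))"
```

```text
{'t': 3.65, 'az': np.float64(105.7), 'rad': np.float64(0.0667), 'F': array([-2.88, -1.87,  0.45]), 'rxF_cw': np.float64(-0.21860869807043115), 'Mz': np.float64(-0.07389009892294149), 'j6': np.float64(72.45802464965007)}
top 179 [0.16  0.666 0.729] [ 0.5615 -0.0875  0.136 ] az 76.5
{'t': 3.7, 'az': np.float64(104.3), 'rad': np.float64(0.0666), 'F': array([-1.34, -0.56,  0.69]), 'rxF_cw': np.float64(-0.09549509799728217), 'Mz': np.float64(-0.024778343948725724), 'j6': np.float64(72.24861846932495)}
```

View pics/t2.png

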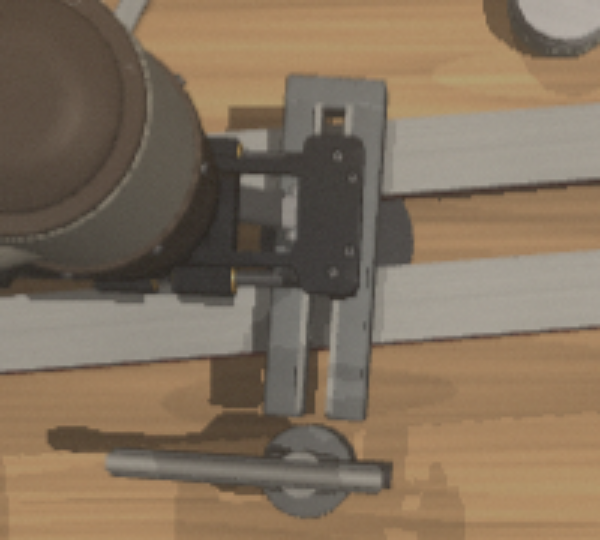

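The view shows the gripper over the bolt, the lever turned to about azimuth 80°, and the tool rest in its place at about (250,468). The poker works, so I'll keep cranking.

Request:
{"method": "play_rows", "body": {"commands": [[[0.0092, 0.0018, 0, 0, 0, -0.1396, 1], [0.0185, 0.0024, 0, 0, 0, -0.2793, 1], [0.0278, 0.0017, 0, 0, 0, -0.4189, 1], [0.0369, -0.0004, 0, 0, 0, -0.5585, 1], [0.0457, -0.0037, 0, 0, 0, -0.6981, 1]]]}}

```text
time_s: 4.2
tcp_pos: [0.5973, -0.0202, 0.175]
ee_rot: [[0.74, -0.673, -0.002], [-0.673, -0.74, 0.0], [-0.002, 0.001, -1.0]]
wrist_force: [-3.2, -0.2, 0.1]
gripper_width: 0.009
```

```bash
python3 look.py
```

```text
{'t': 4.2, 'az': np.float64(65.8), 'rad': np.float64(0.0666), 'F': array([-3.17, -0.22,  0.09]), 'rxF_cw': np.float64(-0.18650638460027652), 'Mz': np.float64(-0.06568804338958463), 'j6': np.float64(34.18186357362606)}
```

Request:
{"method": "play_rows", "body": {"commands": [[[0.0082, -0.0045, 0, 0, 0, -0.1396, 1], [0.0157, -0.01, 0, 0, 0, -0.2793, 1], [0.0224, -0.0166, 0, 0, 0, -0.4189, 1], [0.028, -0.024, 0, 0, 0, -0.5585, 1], [0.0326, -0.0322, 0, 0, 0, -0.6981, 1]]]}}

```text
time_s: 4.7
tcp_pos: [0.6302, -0.0519, 0.1748]
ee_rot: [[0.134, -0.991, -0.001], [-0.991, -0.134, 0.001], [-0.002, 0.001, -1.0]]
wrist_force: [-2.6, 3.0, -0.8]
gripper_width: 0.001
```

```bash
python3 look.py scene
```

```text
{'t': 4.7, 'az': np.float64(25.8), 'rad': np.float64(0.0669), 'F': array([-2.55,  3.05, -0.84]), 'rxF_cw': np.float64(-0.2577651316993188), 'Mz': np.float64(-0.0097895784553809), 'j6': np.float64(-2.1263373792672717)}
scene 5 [0.699 0.159 0.698] [ 0.5452 -0.0605  0.136 ] az 12.8
{'t': 4.75, 'az': np.float64(24.7), 'rad': np.float64(0.067), 'F': array([-0.39,  1.11,  0.71]), 'rxF_cw': np.float64(-0.07874833106420767), 'Mz': np.float64(-0.046084943370943335), 'j6': np.float64(-2.3235164156722656)}
```

```bash
python3 -c "
from h import *
f=25.4
for i in range(4): print(round(f,1),rows(f,4)); f-=20
"
```

```text
25.4 [[0.0019, -0.0043, 0, 0, 0, -0.0698, 1], [0.0034, -0.0087, 0, 0, 0, -0.1396, 1], [0.0047, -0.0132, 0, 0, 0, -0.2094, 1], [0.0056, -0.0178, 0, 0, 0, -0.2793, 1], [0.0062, -0.0224, 0, 0, 0, -0.3491, 1]]
5.4 [[0.0003, -0.0047, 0, 0, 0, -0.0698, 1], [0.0002, -0.0093, 0, 0, 0, -0.1396, 1], [-0.0001, -0.014, 0, 0, 0, -0.2094, 1], [-0.0008, -0.0186, 0, 0, 0, -0.2793, 1], [-0.0019, -0.0232, 0, 0, 0, -0.3491, 1]]
-14.6 [[-0.0013, -0.0045, 0, 0, 0, -0.0698, 1], [-0.003, -0.0089, 0, 0, 0, -0.1396, 1], [-0.0049, -0.0131, 0, 0, 0, -0.2094, 1], [-0.0072, -0.0172, 0, 0, 0, -0.2793, 1], [-0.0097, -0.0212, 0, 0, 0, -0.3491, 1]]
-34.6 [[-0.0028, -0.0038, 0, 0, 0, -0.0698, 1], [-0.0058, -0.0073, 0, 0, 0, -0.1396, 1], [-0.0091, -0.0106, 0, 0, 0, -0.2094, 1], [-0.0126, -0.0137, 0, 0, 0, -0.2793, 1], [-0.0163, -0.0166, 0, 0, 0, -0.3491, 1]]
```

Request:
{"method": "play_rows", "body": {"commands": [[[0.0019, -0.0043, 0, 0, 0, -0.0698, 1], [0.0034, -0.0087, 0, 0, 0, -0.1396, 1], [0.0047, -0.0132, 0, 0, 0, -0.2094, 1], [0.0056, -0.0178, 0, 0, 0, -0.2793, 1], [0.0062, -0.0224, 0, 0, 0, -0.3491, 1]]]}}

```text
time_s: 5.25
tcp_pos: [0.637, -0.0739, 0.1751]
ee_rot: [[-0.208, -0.978, 0.001], [-0.978, 0.208, 0.002], [-0.002, -0.0, -1.0]]
wrist_force: [-1.1, 1.9, -0.8]
gripper_width: 0.003
```

```bash
python3 look.py
```

```text
{'t': 5.25, 'az': np.float64(6.0), 'rad': np.float64(0.0673), 'F': array([-1.13,  1.93, -0.83]), 'rxF_cw': np.float64(-0.13726708126919876), 'Mz': np.float64(-0.08698656352496556), 'j6': np.float64(-19.72644540419363)}
```

Request:
{"method": "play_rows", "body": {"commands": [[[0.0003, -0.0047, 0, 0, 0, -0.0698, 1], [0.0002, -0.0093, 0, 0, 0, -0.1396, 1], [-0.0001, -0.014, 0, 0, 0, -0.2094, 1], [-0.0008, -0.0186, 0, 0, 0, -0.2793, 1], [-0.0019, -0.0232, 0, 0, 0, -0.3491, 1]]]}}

```text
time_s: 5.75
tcp_pos: [0.6357, -0.097, 0.1752]
ee_rot: [[-0.53, -0.848, 0.002], [-0.848, 0.53, 0.002], [-0.003, -0.001, -1.0]]
wrist_force: [-0.5, 2.7, -1.6]
gripper_width: 0.003
```

```bash
python3 look.py top
```

```text
{'t': 5.75, 'az': np.float64(-13.7), 'rad': np.float64(0.0676), 'F': array([-0.51,  2.69, -1.62]), 'rxF_cw': np.float64(-0.16832583345096241), 'Mz': np.float64(-0.04009526667389142), 'j6': np.float64(-37.62263135982464)}
top 159 [ 0.546 -0.49   0.679] [ 0.5619 -0.0719  0.136 ] az -41.9
{'t': 5.8, 'az': np.float64(-14.3), 'rad': np.float64(0.0675), 'F': array([-1.27,  1.94, -1.15]), 'rxF_cw': np.float64(-0.10607776052448262), 'Mz': np.float64(-0.08783459904312257), 'j6': np.float64(-37.736980076877856)}
```

Request:
{"method": "play_rows", "body": {"commands": [[[-0.0013, -0.0045, 0, 0, 0, -0.0698, 1], [-0.003, -0.0089, 0, 0, 0, -0.1396, 1], [-0.0049, -0.0131, 0, 0, 0, -0.2094, 1], [-0.0072, -0.0172, 0, 0, 0, -0.2793, 1], [-0.0097, -0.0212, 0, 0, 0, -0.3491, 1]]]}}

```text
time_s: 6.3
tcp_pos: [0.6266, -0.1185, 0.1754]
ee_rot: [[-0.788, -0.616, 0.004], [-0.616, 0.788, 0.001], [-0.004, -0.002, -1.0]]
wrist_force: [1.6, 2.7, -2.0]
gripper_width: 0.006
```

```bash
python3 look.py
```

```text
{'t': 6.3, 'az': np.float64(-33.5), 'rad': np.float64(0.0679), 'F': array([ 1.59,  2.71, -1.97]), 'rxF_cw': np.float64(-0.21330032965178322), 'Mz': np.float64(-0.017981968393063263), 'j6': np.float64(-55.72897457427545)}
```

Request:
{"method": "play_rows", "body": {"commands": [[[-0.0028, -0.0038, 0, 0, 0, -0.0698, 1], [-0.0058, -0.0073, 0, 0, 0, -0.1396, 1], [-0.0091, -0.0106, 0, 0, 0, -0.2094, 1], [-0.0126, -0.0137, 0, 0, 0, -0.2793, 1], [-0.0163, -0.0166, 0, 0, 0, -0.3491, 1]]]}}

```text
time_s: 6.8
tcp_pos: [0.611, -0.1356, 0.1757]
ee_rot: [[-0.951, -0.31, 0.006], [-0.31, 0.951, -0.0], [-0.005, -0.002, -1.0]]
wrist_force: [1.6, -0.1, -0.7]
gripper_width: 0.002
```

```bash
python3 look.py; python3 -c "
from h import *
f=-54.6
for i in range(10): print(round(f,1),rows(f,4)); f-=20
"
```

```text
{'t': 6.8, 'az': np.float64(-53.1), 'rad': np.float64(0.0683), 'F': array([ 1.56, -0.08, -0.74]), 'rxF_cw': np.float64(-0.08182784211432041), 'Mz': np.float64(-0.008401780618000605), 'j6': np.float64(-74.2515308250391)}
-54.6 [[-0.0039, -0.0026, 0, 0, 0, -0.0698, 1], [-0.008, -0.0049, 0, 0, 0, -0.1396, 1], [-0.0122, -0.0069, 0, 0, 0, -0.2094, 1], [-0.0166, -0.0086, 0, 0, 0, -0.2793, 1], [-0.021, -0.01, 0, 0, 0, -0.3491, 1]]
-74.6 [[-0.0045, -0.0011, 0, 0, 0, -0.0698, 1], [-0.0092, -0.0018, 0, 0, 0, -0.1396, 1], [-0.0138, -0.0023, 0, 0, 0, -0.2094, 1], [-0.0185, -0.0024, 0, 0, 0, -0.2793, 1], [-0.0232, -0.0022, 0, 0, 0, -0.3491, 1]]
-94.6 [[-0.0046, 0.0005, 0, 0, 0, -0.0698, 1], [-0.0092, 0.0014, 0, 0, 0, -0.1396, 1], [-0.0138, 0.0026, 0, 0, 0, -0.2094, 1], [-0.0182, 0.0041, 0, 0, 0, -0.2793, 1], [-0.0225, 0.0059, 0, 0, 0, -0.3491, 1]]
-114.6 [[-0.0042, 0.0021, 0, 0, 0, -0.0698, 1], [-0.0082, 0.0045, 0, 0, 0, -0.1396, 1], [-0.0121, 0.0071, 0, 0, 0, -0.2094, 1], [-0.0157, 0.01, 0, 0, 0, -0.2793, 1], [-0.0192, 0.0132, 0, 0, 0, -0.3491, 1]]
-134.6 [[-0.0032, 0.0034, 0, 0, 0, -0.0698, 1],
[... 474 characters left out ...]
0, 0, -0.2094, 1], [0.0008, 0.0186, 0, 0, 0, -0.2793, 1], [0.0019, 0.0232, 0, 0, 0, -0.3491, 1]]
-194.6 [[0.0013, 0.0045, 0, 0, 0, -0.0698, 1], [0.003, 0.0089, 0, 0, 0, -0.1396, 1], [0.0049, 0.0131, 0, 0, 0, -0.2094, 1], [0.0072, 0.0172, 0, 0, 0, -0.2793, 1], [0.0097, 0.0212, 0, 0, 0, -0.3491, 1]]
-214.6 [[0.0028, 0.0038, 0, 0, 0, -0.0698, 1], [0.0058, 0.0073, 0, 0, 0, -0.1396, 1], [0.0091, 0.0106, 0, 0, 0, -0.2094, 1], [0.0126, 0.0137, 0, 0, 0, -0.2793, 1], [0.0163, 0.0166, 0, 0, 0, -0.3491, 1]]
-234.6 [[0.0039, 0.0026, 0, 0, 0, -0.0698, 1], [0.008, 0.0049, 0, 0, 0, -0.1396, 1], [0.0122, 0.0069, 0, 0, 0, -0.2094, 1], [0.0166, 0.0086, 0, 0, 0, -0.2793, 1], [0.021, 0.01, 0, 0, 0, -0.3491, 1]]
```

Request:
{"method": "play_rows", "body": {"commands": [[[-0.0039, -0.0026, 0, 0, 0, -0.0698, 1], [-0.008, -0.0049, 0, 0, 0, -0.1396, 1], [-0.0122, -0.0069, 0, 0, 0, -0.2094, 1], [-0.0166, -0.0086, 0, 0, 0, -0.2793, 1], [-0.021, -0.01, 0, 0, 0, -0.3491, 1]]]}}

```text
time_s: 7.3
tcp_pos: [0.5904, -0.1461, 0.1763]
ee_rot: [[-0.999, 0.034, 0.007], [0.034, 0.999, -0.001], [-0.007, -0.001, -1.0]]
wrist_force: [3.1, -1.6, -0.7]
gripper_width: 0.007
```

```bash
python3 look.py scene
```

```text
{'t': 7.3, 'az': np.float64(-72.6), 'rad': np.float64(0.0683), 'F': array([ 3.12, -1.55, -0.74]), 'rxF_cw': np.float64(-0.171563887217035), 'Mz': np.float64(-0.024899989544005727), 'j6': np.float64(-93.35601315246136)}
scene 452 [ 0.469 -0.558  0.685] [ 0.5418 -0.0805  0.136 ] az -50.0
{'t': 7.35, 'az': np.float64(-73.3), 'rad': np.float64(0.0682), 'F': array([ 1.36, -0.2 , -1.12]), 'rxF_cw': np.float64(-0.08497513935372797), 'Mz': np.float64(-0.04970287058145774), 'j6': np.float64(-93.47868022851517)}
```

Request:
{"method": "play_rows", "body": {"commands": [[[-0.0045, -0.0011, 0, 0, 0, -0.0698, 1], [-0.0092, -0.0018, 0, 0, 0, -0.1396, 1], [-0.0138, -0.0023, 0, 0, 0, -0.2094, 1], [-0.0185, -0.0024, 0, 0, 0, -0.2793, 1], [-0.0232, -0.0022, 0, 0, 0, -0.3491, 1]]]}}

```text
time_s: 7.85
tcp_pos: [0.5668, -0.1491, 0.1766]
ee_rot: [[-0.928, 0.374, 0.006], [0.374, 0.928, -0.002], [-0.006, -0.0, -1.0]]
wrist_force: [2.4, -3.6, -0.2]
gripper_width: 0.008
```

```bash
python3 look.py scene; python3 -c "
import cv2,numpy as np
c=np.load('last_scene.npz');cv2.imwrite('pics/s3.png',cv2.resize(c['image'][170:350,240:440,::-1],None,fx=3,fy=3))"
```

```text
{'t': 7.85, 'az': np.float64(-92.7), 'rad': np.float64(0.0681), 'F': array([ 2.39, -3.61, -0.24]), 'rxF_cw': np.float64(-0.173936305293735), 'Mz': np.float64(0.02140139631636873), 'j6': np.float64(-113.17827572757487)}
scene 272 [ 0.235 -0.676  0.698] [ 0.5486 -0.0729  0.136 ] az -70.8
{'t': 7.9, 'az': np.float64(-93.5), 'rad': np.float64(0.068), 'F': array([ 0.7 , -2.51,  0.46]), 'rxF_cw': np.float64(-0.05798314699321794), 'Mz': np.float64(0.0002944433862811652), 'j6': np.float64(-113.3039018262103)}
```

View pics/s3.png

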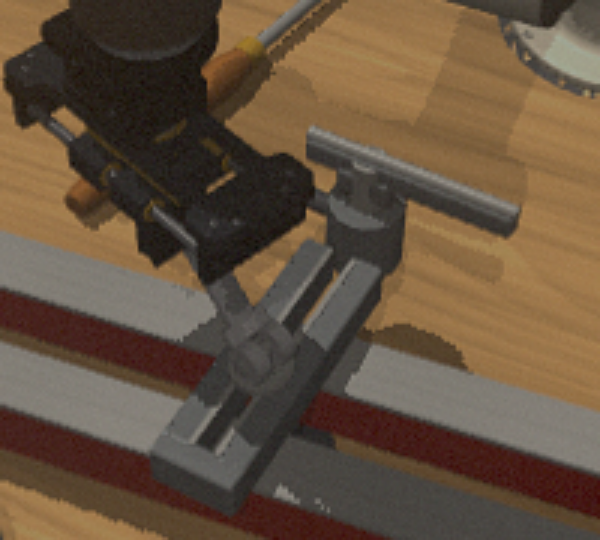

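The view shows the handle trapped by the fingers at about (215,290) in the crop, leaning back toward -y. The banjo and tool rest look unmoved.

Request:
{"method": "play_rows", "body": {"commands": [[[-0.0046, 0.0005, 0, 0, 0, -0.0698, 1], [-0.0092, 0.0014, 0, 0, 0, -0.1396, 1], [-0.0138, 0.0026, 0, 0, 0, -0.2094, 1], [-0.0182, 0.0041, 0, 0, 0, -0.2793, 1], [-0.0225, 0.0059, 0, 0, 0, -0.3491, 1]]]}}

```text
time_s: 8.4
tcp_pos: [0.5431, -0.1434, 0.1763]
ee_rot: [[-0.744, 0.668, 0.003], [0.668, 0.744, -0.003], [-0.004, -0.0, -1.0]]
wrist_force: [0.5, -3.8, 0.0]
gripper_width: 0.006
```

```bash
python3 look.py
```

```text
{'t': 8.4, 'az': np.float64(-113.3), 'rad': np.float64(0.068), 'F': array([ 0.51, -3.78,  0.02]), 'rxF_cw': np.float64(-0.13363796142439738), 'Mz': np.float64(0.042120443111242044), 'j6': np.float64(-133.84181871005515)}
```

Request:
{"method": "play_rows", "body": {"commands": [[[-0.0042, 0.0021, 0, 0, 0, -0.0698, 1], [-0.0082, 0.0045, 0, 0, 0, -0.1396, 1], [-0.0121, 0.0071, 0, 0, 0, -0.2094, 1], [-0.0157, 0.01, 0, 0, 0, -0.2793, 1], [-0.0192, 0.0132, 0, 0, 0, -0.3491, 1]]]}}

```text
time_s: 8.9
tcp_pos: [0.5229, -0.1302, 0.1761]
ee_rot: [[-0.47, 0.882, 0.0], [0.882, 0.47, -0.003], [-0.002, -0.001, -1.0]]
wrist_force: [-1.5, -4.9, 1.9]
gripper_width: 0.004
```

```bash
python3 look.py scene; python3 -c "
from h import *
c=np.load('last_scene.npz');P=cloud(c)
m=(abs(P[...,2]-.118)<.004)&(P[...,0]>.46)&(P[...,0]<.68)&(abs(P[...,1]+.08)<.06);print(cv2.minAreaRect(P[m][:,:2].astype(np.float32)))
m=(abs(P[...,2]-.188)<.005)&(P[...,0]<.47)&(P[...,0]>.38)&(abs(P[...,1]+.04)<.12);print('rest',cv2.minAreaRect(P[m][:,:2].astype(np.float32)))
"
```

```text
{'t': 8.9, 'az': np.float64(-133.7), 'rad': np.float64(0.0681), 'F': array([-1.49, -4.88,  1.94]), 'rxF_cw': np.float64(-0.15621557172543454), 'Mz': np.float64(0.03540718842041347), 'j6': np.float64(-155.3824654490436)}
scene 196 [-0.606 -0.346  0.716] [ 0.5758 -0.0767  0.136 ] az -150.3
{'t': 8.95, 'az': np.float64(-134.4), 'rad': np.float64(0.0681), 'F': array([-2.14, -2.67,  1.03]), 'rxF_cw': np.float64(-0.022823134960958585), 'Mz': np.float64(0.01257715508309774), 'j6': np.float64(-155.52089621391104)}
((0.5582690834999084, -0.07917681336402893), (0.0603293776512146, 0.1989905685186386), 85.93795013427734)
rest ((0.4282769560813904, -0.04080842435359955), (0.1511569321155548, 0.0149002056568861), 85.6657485961914)
```

Request:
{"method": "play_rows", "body": {"commands": [[[0.0047, -0.0088, 0, 0, 0, 0, 1], [0.0094, -0.0177, 0, 0, 0, 0, 1], [0.0094, -0.0177, 0, 0, 0, 0.14, 1], [0.0094, -0.0177, 0, 0, 0, 0.28, 1], [0.0094, -0.0177, 0, 0, 0, 0.42, 1]]]}}

```text
time_s: 9.45
tcp_pos: [0.5332, -0.1472, 0.1744]
ee_rot: [[-0.792, 0.61, 0.0], [0.61, 0.792, 0.0], [0.0, 0.0, -1.0]]
wrist_force: [-0.1, 0.4, -0.4]
gripper_width: 0.008
```

```bash
python3 look.py scene top;python3 -c "
import cv2,numpy as np
I=[np.load('last_%s.npz'%n)['image'][:,:,::-1] for n in('scene','top')]
cv2.imwrite('pics/st4.png',np.hstack([cv2.resize(I[0][190:340,260:390],None,fx=3,fy=3),cv2.resize(I[1][140:290,220:350],None,fx=3,fy=3)]))"
```

```text
{'t': 9.45, 'az': np.float64(-119.1), 'rad': np.float64(0.0758), 'F': array([-0.09,  0.45, -0.42]), 'rxF_cw': np.float64(0.022544807981013753), 'Mz': np.float64(0.0445790099679755), 'j6': np.float64(-128.94163108795925)}
scene 257 [-0.002 -0.881  0.473] [-0.5397 -0.4901  0.136 ] az -90.1
top 65 [-0.191 -0.946  0.262] [-0.7605 -1.1435  0.136 ] az -101.4
{'t': 9.55, 'az': np.float64(-119.2), 'rad': np.float64(0.0758), 'F': array([ 0.08,  0.54, -0.08]), 'rxF_cw': np.float64(0.014715954031945935), 'Mz': np.float64(-0.004533936533757047), 'j6': np.float64(-129.33024154122057)}
```

View pics/st4.png

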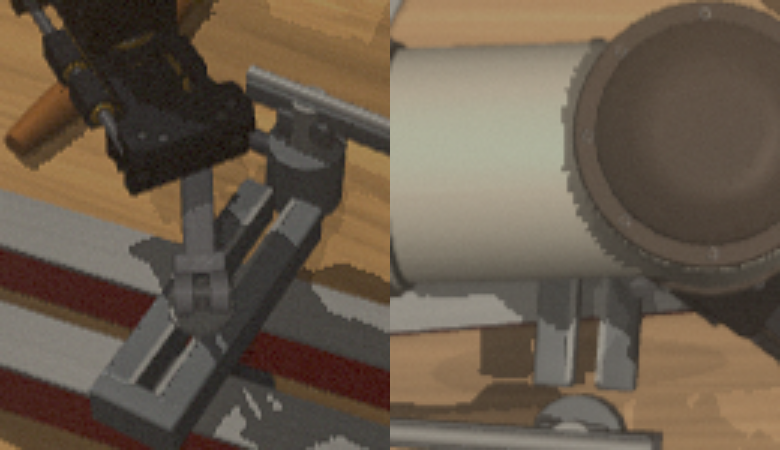

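The left half shows the lever with its head at (203,280) and the handle running up the image to about (198,185), azimuth about -150°. The right half is mostly blocked by the arm. I'll finish turning the gripper round for the next stretch.

Request:
{"method": "play_rows", "body": {"commands": [[[0, 0, 0, 0, 0, 0.14, 1], [0, 0, 0, 0, 0, 0.28, 1], [0, 0, 0, 0, 0, 0.42, 1], [0, 0, 0, 0, 0, 0.56, 1], [0, 0, 0, 0, 0, 0.7, 1]]]}}

```text
time_s: 10.05
tcp_pos: [0.5328, -0.1469, 0.1746]
ee_rot: [[-0.999, -0.039, 0.0], [-0.039, 0.999, 0.0], [-0.0, 0.0, -1.0]]
wrist_force: [-1.0, -0.0, -0.2]
gripper_width: 0.007
```

Request:
{"method": "play_rows", "body": {"commands": [[[0, 0, 0, 0, 0, 0.14, 1], [0, 0, 0, 0, 0, 0.28, 1], [0, 0, 0, 0, 0, 0.42, 1], [0, 0, 0, 0, 0, 0.56, 1], [0, 0, 0, 0, 0, 0.7, 1]]]}}

```text
time_s: 10.55
tcp_pos: [0.5328, -0.1469, 0.1745]
ee_rot: [[-0.739, -0.674, 0.0], [-0.674, 0.739, 0.0], [-0.0, 0.0, -1.0]]
wrist_force: [0.4, -0.6, -0.4]
gripper_width: 0.004
```

Request:
{"method": "play_rows", "body": {"commands": [[[0, 0, 0, 0, 0, 0.14, 1], [0, 0, 0, 0, 0, 0.28, 1], [0, 0, 0, 0, 0, 0.42, 1], [0, 0, 0, 0, 0, 0.56, 1], [0, 0, 0, 0, 0, 0.7, 1]]]}}

```text
time_s: 11.05
tcp_pos: [0.5328, -0.1469, 0.1746]
ee_rot: [[-0.131, -0.991, 0.0], [-0.991, 0.131, 0.0], [-0.0, -0.0, -1.0]]
wrist_force: [0.2, -0.4, 0.3]
gripper_width: 0.003
```

Request:
{"method": "play_rows", "body": {"commands": [[[0, 0, 0, 0, 0, 0.124, 1], [0, 0, 0, 0, 0, 0.249, 1], [0, 0, 0, 0, 0, 0.373, 1], [0, 0, 0, 0, 0, 0.497, 1], [0, 0, 0, 0, 0, 0.622, 1]]]}}

```text
time_s: 11.55
tcp_pos: [0.5328, -0.1469, 0.1746]
ee_rot: [[0.471, -0.882, 0.0], [-0.882, -0.471, 0.0], [-0.0, -0.0, -1.0]]
wrist_force: [0.1, 0.7, -0.5]
gripper_width: 0.009
```

```bash
python3 look.py scene top;python3 -c "
from h import *
for n in('scene','top'):
    c=np.load('last_%s.npz'%n);P=cloud(c)
    m=(P[...,2]>.15)&(P[...,2]<.225)&(np.hypot(P[...,0]-.55,P[...,1]+.09)<.1)&(P[...,0]>.475)
    q=P[m]; f=np.hypot(*(q[:,:2]-np.array([.5332,-.1472])).T)>.03; q=q[f]
    a=np.degrees(np.arctan2(q[:,1]-B[1],q[:,0]-B[0]));print(n,len(q),np.histogram(a,bins=np.arange(-180,181,20)))
"
```

```text
{'t': 11.55, 'az': np.float64(-119.4), 'rad': np.float64(0.0757), 'F': array([ 0.07,  0.75, -0.53]), 'rxF_cw': np.float64(0.023382022920736628), 'Mz': np.float64(0.009671824860498543), 'j6': np.float64(26.709566583395922)}
scene 295 [-0.649 -0.227  0.726] [ 0.5775 -0.0829  0.136 ] az -160.7
top 54 [-0.143 -0.925  0.353] [-0.6489 -0.8021  0.136 ] az -98.8
{'t': 11.65, 'az': np.float64(-119.4), 'rad': np.float64(0.0757), 'F': array([0.18, 0.97, 0.49]), 'rxF_cw': np.float64(0.024289096795478707), 'Mz': np.float64(0.029043080930634502), 'j6': np.float64(26.42135079001278)}
scene 486 (array([115, 224,  51,  22,   9,   3,   6,   3,   0,   0,   0,   0,   0,
         2,   6,   6,  14,  25]), array([-180, -160, -140, -120, -100,  -80,  -60,  -40,  -20,    0,   20,
         40,   60,   80,  100,  120,  140,  160,  180]))
top 54 (array([ 3, 51,  0,  0,  0,  0,  0,  0,  0,  0,  0,  0,  0,  0,  0,  0,  0,
        0]), array([-180, -160, -140, -120, -100,  -80,  -60,  -40,  -20,    0,   20,
         40,   60,   80,  100,  120,  140,  160,  180]))
```

```bash
python3 -c "
from h import *
print([[round(a-.0094,4),round(b+.0177,4),t] for a,b,_,_,_,t,_ in rows(-134.6,2,3)])
f=-140.6
for i in range(12): print(round(f,1),[[x[0],x[1],x[5]] for x in rows(f,2)]); f-=10
"
```

```text
[[-0.011, 0.0194, -0.0349], [-0.0126, 0.0211, -0.0698], [-0.0141, 0.0229, -0.1047]]
-140.6 [[-0.0015, 0.0018, -0.0349], [-0.0028, 0.0037, -0.0698], [-0.0042, 0.0056, -0.1047], [-0.0054, 0.0076, -0.1396], [-0.0066, 0.0096, -0.1745]]
-150.6 [[-0.0011, 0.0021, -0.0349], [-0.0022, 0.0042, -0.0698], [-0.0031, 0.0063, -0.1047], [-0.004, 0.0084, -0.1396], [-0.0048, 0.0106, -0.1745]]
-160.6 [[-0.0007, 0.0022, -0.0349], [-0.0014, 0.0045, -0.0698], [-0.002, 0.0067, -0.1047], [-0.0025, 0.009, -0.1396], [-0.0029, 0.0113, -0.1745]]
-170.6 [[-0.0003, 0.0023, -0.0349], [-0.0006, 0.0046, -0.0698], [-0.0008, 0.007, -0.1047], [-0.0009, 0.0093, -0.1396], [-0.0009, 0.0116, -0.1745]]
-180.6 [[0.0001, 0.0023, -0.0349], [0.0002, 0.0047, -0.0698], [0.0004, 0.007, -0.1047], [0.0007, 0.0093, -0.1396], [0.0011, 0.0116, -0.1745]]
-190.6 [[0.0005, 0.0023, -0.0349], [0.001, 0.0046, -0.0698], [0.0016, 0.0068, -0.1047], [0.0024, 0.009, -0.1396], [0.0031, 0.0112, -0.1745]]
-200.6 [[0.0009, 0.0022, -0.0349], [0.0018, 0.0043, -0.0698], [0.0028, 0.0064, -0.1047], [0.0039, 0.0085, -0.1396], [0.005, 0.0105, -0.1745]]
-210.6 [[0.0012, 0.002, -0.0349], [0.0025, 0.0039, -0.0698], [0.0039, 0.0058, -0.1047], [0.0053, 0.0077, -0.1396], [0.0068, 0.0095, -0.1745]]
-220.6 [[0.0016, 0.0017, -0.0349], [0.0032, 0.0034, -0.0698], [0.0048, 0.0051, -0.1047], [0.0066, 0.0067, -0.1396], [0.0083, 0.0082, -0.1745]]
-230.6 [[0.0018, 0.0015, -0.0349], [0.0037, 0.0028, -0.0698], [0.0056, 0.0042, -0.1047], [0.0076, 0.0054, -0.1396], [0.0096, 0.0066, -0.1745]]
-240.6 [[0.0021, 0.0011, -0.0349], [0.0042, 0.0022, -0.0698], [0.0063, 0.0031, -0.1047], [0.0084, 0.004, -0.1396], [0.0106, 0.0048, -0.1745]]
-250.6 [[0.0022, 0.0007, -0.0349], [0.0045, 0.0014, -0.0698], [0.0067, 0.002, -0.1047], [0.009, 0.0025, -0.1396], [0.0113, 0.0029, -0.1745]]
```

Request:
{"method": "play_rows", "body": {"commands": [[[-0.005, 0.009, 0, 0, 0, 0, 1], [-0.0094, 0.0177, 0, 0, 0, 0, 1], [-0.011, 0.0194, 0, 0, 0, -0.0349, 1], [-0.0126, 0.0211, 0, 0, 0, -0.0698, 1], [-0.0141, 0.0229, 0, 0, 0, -0.1047, 1]]]}}

```text
time_s: 12.15
tcp_pos: [0.5179, -0.1237, 0.1748]
ee_rot: [[0.371, -0.929, 0.0], [-0.929, -0.371, -0.001], [0.001, 0.0, -1.0]]
wrist_force: [0.6, -3.1, -1.9]
gripper_width: 0.002
```

```bash
python3 look.py
```

```text
{'t': 12.15, 'az': np.float64(-140.7), 'rad': np.float64(0.0674), 'F': array([ 0.56, -3.1 , -1.87]), 'rxF_cw': np.float64(-0.18564971193472202), 'Mz': np.float64(0.06243235163754063), 'j6': np.float64(17.663494332615866)}
```

Request:
{"method": "play_rows", "body": {"commands": [[[-0.0015, 0.0018, 0, 0, 0, -0.0349, 1], [-0.0028, 0.0037, 0, 0, 0, -0.0698, 1], [-0.0042, 0.0056, 0, 0, 0, -0.1047, 1], [-0.0054, 0.0076, 0, 0, 0, -0.1396, 1], [-0.0066, 0.0096, 0, 0, 0, -0.1745, 1]]]}}

```text
time_s: 12.65
tcp_pos: [0.5111, -0.1142, 0.1748]
ee_rot: [[0.204, -0.979, -0.0], [-0.979, -0.204, -0.001], [0.001, 0.0, -1.0]]
wrist_force: [0.9, -2.6, -1.9]
gripper_width: 0.003
```

```bash
python3 look.py
```

```text
{'t': 12.65, 'az': np.float64(-150.6), 'rad': np.float64(0.0676), 'F': array([ 0.89, -2.57, -1.93]), 'rxF_cw': np.float64(-0.18093676867086866), 'Mz': np.float64(0.0016682824478744182), 'j6': np.float64(6.515342498470137)}
```

Request:
{"method": "play_rows", "body": {"commands": [[[-0.0011, 0.0021, 0, 0, 0, -0.0349, 1], [-0.0022, 0.0042, 0, 0, 0, -0.0698, 1], [-0.0031, 0.0063, 0, 0, 0, -0.1047, 1], [-0.004, 0.0084, 0, 0, 0, -0.1396, 1], [-0.0048, 0.0106, 0, 0, 0, -0.1745, 1]]]}}

```text
time_s: 13.15
tcp_pos: [0.5061, -0.1037, 0.1747]
ee_rot: [[0.031, -1.0, -0.001], [-1.0, -0.031, -0.001], [0.001, 0.001, -1.0]]
wrist_force: [0.6, -4.0, -1.4]
gripper_width: 0.007
```

```bash
python3 look.py
```

```text
{'t': 13.15, 'az': np.float64(-160.5), 'rad': np.float64(0.0678), 'F': array([ 0.56, -3.95, -1.45]), 'rxF_cw': np.float64(-0.26507866092970855), 'Mz': np.float64(-0.030707164725078694), 'j6': np.float64(-4.75901762334643)}
```

Request:
{"method": "play_rows", "body": {"commands": [[[-0.0007, 0.0022, 0, 0, 0, -0.0349, 1], [-0.0014, 0.0045, 0, 0, 0, -0.0698, 1], [-0.002, 0.0067, 0, 0, 0, -0.1047, 1], [-0.0025, 0.009, 0, 0, 0, -0.1396, 1], [-0.0029, 0.0113, 0, 0, 0, -0.1745, 1]]]}}

```text
time_s: 13.65
tcp_pos: [0.5031, -0.0924, 0.1746]
ee_rot: [[-0.143, -0.99, -0.001], [-0.99, 0.143, -0.001], [0.001, 0.001, -1.0]]
wrist_force: [0.1, -3.3, -1.7]
gripper_width: 0.007
```

```bash
python3 look.py scene
```

```text
{'t': 13.65, 'az': np.float64(-170.3), 'rad': np.float64(0.0679), 'F': array([ 0.05, -3.29, -1.73]), 'rxF_cw': np.float64(-0.22114813043771736), 'Mz': np.float64(0.019837188435612472), 'j6': np.float64(-16.115864295223172)}
scene 489 [-0.623 -0.063  0.779] [ 0.5685 -0.0705  0.136 ] az -174.2
{'t': 13.7, 'az': np.float64(-170.6), 'rad': np.float64(0.0679), 'F': array([-0.2 , -2.18, -1.74]), 'rxF_cw': np.float64(-0.14409193849903235), 'Mz': np.float64(0.030176105646213862), 'j6': np.float64(-16.16538656887448)}
```

Request:
{"method": "play_rows", "body": {"commands": [[[-0.0003, 0.0023, 0, 0, 0, -0.0349, 1], [-0.0006, 0.0046, 0, 0, 0, -0.0698, 1], [-0.0008, 0.007, 0, 0, 0, -0.1047, 1], [-0.0009, 0.0093, 0, 0, 0, -0.1396, 1], [-0.0009, 0.0116, 0, 0, 0, -0.1745, 1]]]}}

```text
time_s: 14.2
tcp_pos: [0.5021, -0.081, 0.1745]
ee_rot: [[-0.312, -0.95, -0.001], [-0.95, 0.312, -0.001], [0.002, 0.001, -1.0]]
wrist_force: [0.2, -4.8, -1.5]
gripper_width: 0.004
```

```bash
python3 look.py
```

```text
{'t': 14.2, 'az': np.float64(180.0), 'rad': np.float64(0.0679), 'F': array([ 0.19, -4.85, -1.5 ]), 'rxF_cw': np.float64(-0.32935721652407857), 'Mz': np.float64(0.027073385182953442), 'j6': np.float64(-27.41642283381124)}
```

Request:
{"method": "play_rows", "body": {"commands": [[[0.0001, 0.0023, 0, 0, 0, -0.0349, 1], [0.0002, 0.0047, 0, 0, 0, -0.0698, 1], [0.0004, 0.007, 0, 0, 0, -0.1047, 1], [0.0007, 0.0093, 0, 0, 0, -0.1396, 1], [0.0011, 0.0116, 0, 0, 0, -0.1745, 1]]]}}

```text
time_s: 14.7
tcp_pos: [0.5029, -0.0695, 0.1745]
ee_rot: [[-0.472, -0.881, -0.002], [-0.881, 0.472, -0.001], [0.002, 0.001, -1.0]]
wrist_force: [-0.2, -3.2, -1.4]
gripper_width: 0.004
```

```bash
python3 look.py scene
```

```text
{'t': 14.7, 'az': np.float64(170.3), 'rad': np.float64(0.0681), 'F': array([-0.23, -3.17, -1.39]), 'rxF_cw': np.float64(-0.21536439398416315), 'Mz': np.float64(-0.02517507685422302), 'j6': np.float64(-38.74305210207595)}
scene 542 [-0.618  0.075  0.783] [ 0.5727 -0.0654  0.136 ] az 173.1
{'t': 14.75, 'az': np.float64(170.0), 'rad': np.float64(0.068), 'F': array([-0.21, -3.49, -1.39]), 'rxF_cw': np.float64(-0.23626452028975986), 'Mz': np.float64(0.05135058901339344), 'j6': np.float64(-38.80135431809634)}
```

```bash
cat > smp.py <<'E'
from station import r
from h import *
import json
s=r.sense();d=tau(s)
print(d["t"],d["az"],"F",d["F"],"tau",round(-d["rxF_cw"],3),"Mz",round(d["Mz"],3),"e1",round(s["effort"][0],3),"xFy-yFx",round(s["tcp_pos"][0]*d["F"][1]-s["tcp_pos"][1]*d["F"][0],2))
E
python3 smp.py; python3 -c "
from h import *
f=169.4
for i in range(6): print(round(f,1),[[x[0],x[1],x[5]] for x in rows(f,1,5)]); f-=5"
```

```text
14.75 170.0 F [-0.21 -3.49 -1.39] tau 0.236 Mz 0.051 e1 1.576 xFy-yFx -1.77
169.4 [[0.0002, 0.0011, -0.0175], [0.0005, 0.0023, -0.0349], [0.0007, 0.0034, -0.0524], [0.001, 0.0046, -0.0698], [0.0013, 0.0057, -0.0873]]
164.4 [[0.0003, 0.0011, -0.0175], [0.0007, 0.0022, -0.0349], [0.001, 0.0034, -0.0524], [0.0014, 0.0045, -0.0698], [0.0018, 0.0056, -0.0873]]
159.4 [[0.0004, 0.0011, -0.0175], [0.0009, 0.0022, -0.0349], [0.0013, 0.0032, -0.0524], [0.0018, 0.0043, -0.0698], [0.0023, 0.0054, -0.0873]]
154.4 [[0.0005, 0.0011, -0.0175], [0.001, 0.0021, -0.0349], [0.0016, 0.0031, -0.0524], [0.0022, 0.0041, -0.0698], [0.0028, 0.0052, -0.0873]]
149.4 [[0.0006, 0.001, -0.0175], [0.0012, 0.002, -0.0349], [0.0019, 0.003, -0.0524], [0.0025, 0.0039, -0.0698], [0.0032, 0.0049, -0.0873]]
144.4 [[0.0007, 0.0009, -0.0175], [0.0014, 0.0019, -0.0349], [0.0021, 0.0028, -0.0524], [0.0029, 0.0037, -0.0698], [0.0036, 0.0046, -0.0873]]
```

Request:
{"method": "play_rows", "body": {"commands": [[[0.0002, 0.0012, 0, 0, 0, -0.0175, 1], [0.0005, 0.0023, 0, 0, 0, -0.0349, 1]]]}}

```text
time_s: 14.95
tcp_pos: [0.5036, -0.067, 0.1745]
ee_rot: [[-0.502, -0.865, -0.002], [-0.865, 0.502, -0.001], [0.001, 0.001, -1.0]]
wrist_force: [-1.3, -4.2, 0.1]
gripper_width: 0.006
```

```bash
python3 smp.py
```

```text
14.95 168.0 F [-1.26 -4.16  0.09] tau 0.294 Mz 0.021 e1 1.847 xFy-yFx -2.18
```

Request:
{"method": "play_rows", "body": {"commands": [[[0.0003, 0.0012, 0, 0, 0, -0.0175, 1], [0.0005, 0.0023, 0, 0, 0, -0.0349, 1]]]}}

```text
time_s: 15.15
tcp_pos: [0.5044, -0.0645, 0.1745]
ee_rot: [[-0.532, -0.847, -0.002], [-0.847, 0.532, -0.0], [0.001, 0.001, -1.0]]
wrist_force: [-2.9, -4.1, -0.3]
gripper_width: 0.006
```

```bash
python3 smp.py
```

```text
15.15 165.9 F [-2.9  -4.07 -0.28] tau 0.315 Mz 0.013 e1 1.81 xFy-yFx -2.24
```

Request:
{"method": "play_rows", "body": {"commands": [[[0.0003, 0.0012, 0, 0, 0, -0.0175, 1], [0.0006, 0.0023, 0, 0, 0, -0.0349, 1]]]}}

```text
time_s: 15.35
tcp_pos: [0.5052, -0.0621, 0.1746]
ee_rot: [[-0.562, -0.827, -0.001], [-0.827, 0.562, -0.0], [0.001, 0.001, -1.0]]
wrist_force: [-3.9, -3.3, -1.3]
gripper_width: 0.006
```

```bash
python3 smp.py
```

```text
15.35 163.8 F [-3.86 -3.28 -1.26] tau 0.285 Mz 0.041 e1 1.751 xFy-yFx -1.9
```

Request:
{"method": "play_rows", "body": {"commands": [[[0.0003, 0.0012, 0, 0, 0, -0.0175, 1], [0.0007, 0.0022, 0, 0, 0, -0.0349, 1]]]}}

```text
time_s: 15.55
tcp_pos: [0.506, -0.0599, 0.1745]
ee_rot: [[-0.59, -0.807, -0.001], [-0.807, 0.59, 0.0], [0.001, 0.001, -1.0]]
wrist_force: [-4.0, -4.0, -1.5]
gripper_width: 0.008
```

```bash
python3 smp.py
```

```text
15.55 161.7 F [-3.98 -4.   -1.47] tau 0.34 Mz -0.007 e1 1.677 xFy-yFx -2.26
```

Readings while turning average about 0.31 N m by the wrist sensor. Joint 1 effort gives about 0.26, and the angle bound gives at least 0.25. That is snug, so I'll back off.

Request:
{"method": "play_rows", "body": {"commands": [[[-0.006, -0.008, 0, 0, 0, 0, 1], [-0.012, -0.016, 0, 0, 0, 0, 1], [-0.015, -0.02, 0.03, 0, 0, 0.14, 1], [-0.015, -0.02, 0.07, 0, 0, 0.28, 1], [-0.015, -0.02, 0.11, 0, 0, 0.42, 1]]]}}

```text
time_s: 16.05
tcp_pos: [0.4915, -0.0803, 0.2866]
ee_rot: [[-0.203, -0.979, 0.002], [-0.979, 0.203, 0.001], [-0.001, -0.002, -1.0]]
wrist_force: [0.6, -0.0, 0.3]
gripper_width: 0.004
```

Request:
{"method": "play_rows", "body": {"commands": [[[-0.01, -0.03, 0, 0, 0, 0.14, 1], [-0.02, -0.06, 0, 0, 0, 0.28, 1], [-0.03, -0.1, 0, 0, 0, 0.42, 1], [-0.04, -0.14, 0, 0, 0, 0.56, 1], [-0.04, -0.18, 0, 0, 0, 0.7, 1]]]}}

```text
time_s: 16.55
tcp_pos: [0.4511, -0.2591, 0.2861]
ee_rot: [[0.469, -0.883, 0.004], [-0.883, -0.469, -0.0], [0.002, -0.004, -1.0]]
wrist_force: [0.7, -1.1, -0.1]
gripper_width: 0.006
```

```bash
cat > see.py <<'E'
from station import r
from h import *
import sys
s=r.sense();print(np.round(s["tcp_pos"],4),np.round(s["wrist_force"],2),np.round(s["joints"],1),s["time_s"])
for n in("top","scene"):
    c=r.capture(n);np.savez("last_"+n,**c);P=cloud(c);N,d,b=lever(P,.155)
    print(n,N,d.round(3),b.round(4),"az",np.degrees(np.arctan2(d[1],d[0])).round(1),"elev",np.degrees(np.arcsin(d[2])).round(1))
    m=(abs(P[...,2]-.118)<.004)&(P[...,0]>.46)&(P[...,0]<.68)&(abs(P[...,1]+.08)<.06);print("banjo",cv2.minAreaRect(P[m][:,:2].astype(np.float32)))
    m=(abs(P[...,2]-.188)<.005)&(P[...,0]<.47)&(P[...,0]>.38)&(abs(P[...,1]+.04)<.12);print("rest",cv2.minAreaRect(P[m][:,:2].astype(np.float32)))
I=[np.load('last_%s.npz'%n)['image'][:,:,::-1] for n in('scene','top')]
cv2.imwrite(sys.argv[1],np.hstack([cv2.resize(I[0][190:340,260:390],None,fx=3,fy=3),cv2.resize(I[1][140:290,220:350],None,fx=3,fy=3)]))
E
python3 see.py pics/st5.png
```

```text
[ 0.4511 -0.2591  0.2861] [ 0.68 -1.06 -0.08] [-12.    8.7  -5.8  -0.  -75.3  40. ] 16.55Traceback (most recent call last):
  File "see.py", line 6, in <module>
    c=r.capture(n);np.savez("last_"+n,**c);P=cloud(c);N,d,b=lever(P,.155)
                                                            ~~~~~^^^^^^^^
  File "h.py", line 11, in lever
    q=P[m];d=cv2.fitLine(q.astype(np.float32),cv2.DIST_HUBER,0,.01,.01).ravel()
             ~~~~~~~~~~~^^^^^^^^^^^^^^^^^^^^^^^^^^^^^^^^^^^^^^^^^^^^^^^
cv2.error: OpenCV(4.12.0) /io/opencv/modules/imgproc/src/linefit.cpp:102: error: (-215:Assertion failed) count > 0 in function 'fitLine3D_wods'
```

```bash
sed -i 's/for n in("top","scene"):/for n in("scene",):/' see.py; python3 see.py pics/st5.png
```

```text
[ 0.4514 -0.2635  0.2855] [ 2.11 -2.39  1.6 ] [-12.4   9.   -5.6   0.1 -75.2  40.5] 16.6
scene 461 [-0.544  0.416  0.729] [ 0.5747 -0.0817  0.136 ] az 142.6 elev 46.8
banjo ((0.558375895023346, -0.07945667207241058), (0.06106485053896904, 0.198968768119812), 86.12942504882812)
rest ((0.4279632270336151, -0.04031392186880112), (0.14977164566516876, 0.014774388633668423), 86.001708984375)
```

View pics/st5.png

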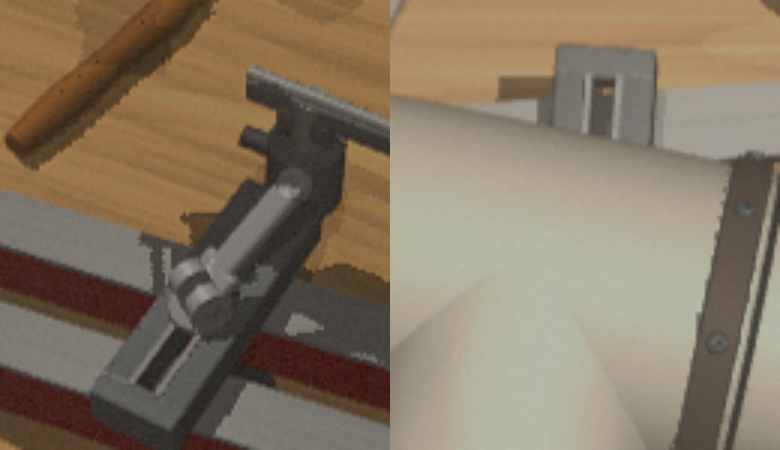

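The left half shows the lever open, from the head at (205,285) to the end at (295,185). The fit gives azimuth 142.6°, elevation about 46°. The banjo and tool rest are where they were.

Request:
{"method": "play_rows", "body": {"commands": [[[0.0045, 0.045, 0, 0, 0, 0.09, 1], [0.01, 0.093, 0, 0, 0, 0.18, 1], [0.016, 0.142, 0, 0, 0, 0.27, 1], [0.022, 0.19, 0, 0, 0, 0.36, 1], [0.026, 0.237, 0, 0, 0, 0.43, 1]]]}}

```text
time_s: 17.15
tcp_pos: [0.4779, -0.0181, 0.2856]
ee_rot: [[0.792, -0.61, 0.003], [-0.61, -0.792, 0.001], [0.002, -0.003, -1.0]]
wrist_force: [0.5, 0.2, -0.3]
gripper_width: 0.006
```

Request:
{"method": "play_rows", "body": {"commands": [[[0.0012, 0.0114, 0, 0, 0, 0, 1], [0.0012, 0.0114, -0.03, 0, 0, 0, 1], [0.0012, 0.0114, -0.06, 0, 0, 0, 1], [0.0012, 0.0114, -0.085, 0, 0, 0, 1], [0.0012, 0.0114, -0.095, 0, 0, 0, 1]]]}}

```text
time_s: 17.65
tcp_pos: [0.4774, -0.0093, 0.1878]
ee_rot: [[0.79, -0.613, -0.003], [-0.613, -0.79, -0.0], [-0.002, 0.002, -1.0]]
wrist_force: [0.0, -0.4, -0.0]
gripper_width: 0.007
```

```bash
python3 see.py pics/st6.png; python3 - <<'E'
from station import r
import numpy as np
s=r.sense();print(np.round(s["ee_rot"],3).tolist())
f=np.array([.794,-.607])
# arc table: corner path r=.09, TCP 10 mm behind corner (s), tip z = corner z
for a in list(range(-45,0,15))+list(range(0,96,10)):
    A=np.radians(a);R=.09
    sc=R*np.sin(A)-.005*np.cos(A); z=.136+R*np.cos(A)+.005*np.sin(A)
    if a<0: sc=.105*np.sin(A)-.004;z=.19+(.226-.19)*(a+45)/45
    print(a,"s_tcp",round(sc-.01,4),"xy",((np.array([.570,-.081])+(sc-.01)*f)).round(4),"z",round(z,4))
E
```

```text
[ 0.4774 -0.0093  0.1878] [ 0.03 -0.35 -0.04] [ 18.4   8.4 -20.6  -0.1 -61.2  33.8] 17.65
scene 457 [-0.534  0.426  0.73 ] [ 0.5736 -0.0824  0.136 ] az 141.4 elev 46.9
banjo ((0.5581536293029785, -0.07947313785552979), (0.06043735891580582, 0.19994321465492249), 86.11128234863281)
rest ((0.42579129338264465, -0.07943770289421082), (0.07176623493432999, 0.013793623074889183), 85.08931732177734)
[[0.79, -0.613, -0.004], [-0.613, -0.79, -0.0], [-0.003, 0.003, -1.0]]
-45 s_tcp -0.0882 xy [ 0.4999 -0.0274] z 0.19
-30 s_tcp -0.0665 xy [ 0.5172 -0.0406] z 0.202
-15 s_tcp -0.0412 xy [ 0.5373 -0.056 ] z 0.214
0 s_tcp -0.015 xy [ 0.5581 -0.0719] z 0.226
10 s_tcp 0.0007 xy [ 0.5706 -0.0814] z 0.2255
20 s_tcp 0.0161 xy [ 0.5828 -0.0908] z 0.2223
30 s_tcp 0.0307 xy [ 0.5944 -0.0996] z 0.2164
40 s_tcp 0.044 xy [ 0.605  -0.1077] z 0.2082
50 s_tcp 0.0557 xy [ 0.6142 -0.1148] z 0.1977
60 s_tcp 0.0654 xy [ 0.622  -0.1207] z 0.1853
70 s_tcp 0.0729 xy [ 0.6279 -0.1252] z 0.1715
80 s_tcp 0.0778 xy [ 0.6317 -0.1282] z 0.1566
90 s_tcp 0.08 xy [ 0.6335 -0.1296] z 0.141
```

Request:
{"method": "play_rows", "body": {"commands": [[[0.0106, -0.0081, 0, 0, 0, 0, 1], [0.0212, -0.0162, 0, 0, 0, 0, 1], [0.03, -0.023, 0.006, 0, 0, 0, 1], [0.0385, -0.0294, 0.012, 0, 0, 0, 1], [0.0485, -0.0371, 0.018, 0, 0, 0, 1]]]}}

```text
time_s: 18.2
tcp_pos: [0.5287, -0.0471, 0.2091]
ee_rot: [[0.79, -0.613, 0.002], [-0.613, -0.79, 0.0], [0.001, -0.001, -1.0]]
wrist_force: [-0.2, 0.3, 0.1]
gripper_width: 0.003
```

Request:
{"method": "play_rows", "body": {"commands": [[[0.005, -0.0038, 0.003, 0, 0, 0, 1], [0.0101, -0.0077, 0.006, 0, 0, 0, 1], [0.016, -0.0122, 0.01, 0, 0, 0, 1], [0.022, -0.0168, 0.014, 0, 0, 0, 1], [0.0309, -0.0236, 0.018, 0, 0, 0, 1]]]}}

```text
time_s: 18.7
tcp_pos: [0.5585, -0.0701, 0.2263]
ee_rot: [[0.791, -0.612, 0.0], [-0.612, -0.791, 0.0], [0.0, -0.0, -1.0]]
wrist_force: [0.9, 0.9, -0.4]
gripper_width: 0.004
```

```bash
python3 see.py pics/st7.png
```

```text
[ 0.5585 -0.0701  0.2263] [ 0.94  0.95 -0.42] [  9.3  15.   -6.2  -0.  -68.8  42.9] 18.7
scene 349 [-0.487  0.507  0.711] [ 0.5723 -0.0869  0.136 ] az 133.8 elev 45.3
banjo ((0.558290421962738, -0.07935187220573425), (0.06092214956879616, 0.1988174319267273), 86.1314926147461)
rest ((0.4309314787387848, 0.0054979827255010605), (0.05781543627381325, 0.013752220198512077), 85.42839813232422)
```

View pics/st7.png

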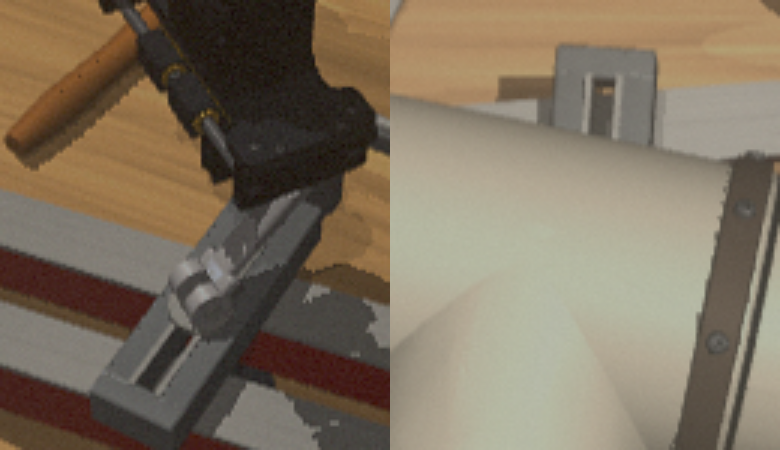

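The left half shows the lever still leaning back, with its end near (325,185), and the fingers above it. The push missed or slipped, so I'll lift away and measure.

Request:
{"method": "play_rows", "body": {"commands": [[[0, 0, 0.04, 0, 0, 0, 1], [0, 0, 0.08, 0, 0, 0, 1], [-0.02, -0.04, 0.1, 0, 0, 0, 1], [-0.04, -0.08, 0.1, 0, 0, 0, 1], [-0.06, -0.125, 0.1, 0, 0, 0, 1]]]}}

```text
time_s: 19.25
tcp_pos: [0.498, -0.1956, 0.3269]
ee_rot: [[0.792, -0.611, 0.002], [-0.611, -0.792, -0.0], [0.002, -0.001, -1.0]]
wrist_force: [0.9, -1.0, -0.7]
gripper_width: 0.004
```

```bash
python3 see.py pics/st8.png; python3 -c "
from h import *
c=np.load('last_scene.npz');P=cloud(c)
m=(P[...,2]>.155)&(P[...,2]<.23)&(np.hypot(P[...,0]-.57,P[...,1]+.08)<.1)&(P[...,0]>.475);q=P[m]
for z in np.arange(.16,.22,.01):
    s=q[abs(q[:,2]-z)<.005]; print(round(z,2),len(s),s.mean(0).round(4) if len(s) else '')
w=r=None
"
```

```text
[ 0.498  -0.1956  0.3269] [ 0.94 -1.03 -0.71] [ -4.1   9.5   0.8  -0.  -81.2  56.4] 19.25
scene 465 [-0.536  0.42   0.733] [ 0.5738 -0.0819  0.136 ] az 141.9 elev 47.1
banjo ((0.5585252642631531, -0.0793456882238388), (0.06113757938146591, 0.2003570795059204), 86.04165649414062)
rest ((0.42752256989479065, -0.04038514196872711), (0.15055716037750244, 0.013414151966571808), 85.52076721191406)
0.16 85 [ 0.5568 -0.0682  0.1594]
0.17 74 [ 0.5487 -0.0622  0.1698]
0.18 74 [ 0.5417 -0.0562  0.1801]
0.19 70 [ 0.534  -0.0513  0.1896]
0.2 77 [ 0.5277 -0.0455  0.2001]
0.21 83 [ 0.5198 -0.0402  0.2097]
```

View pics/st8.png

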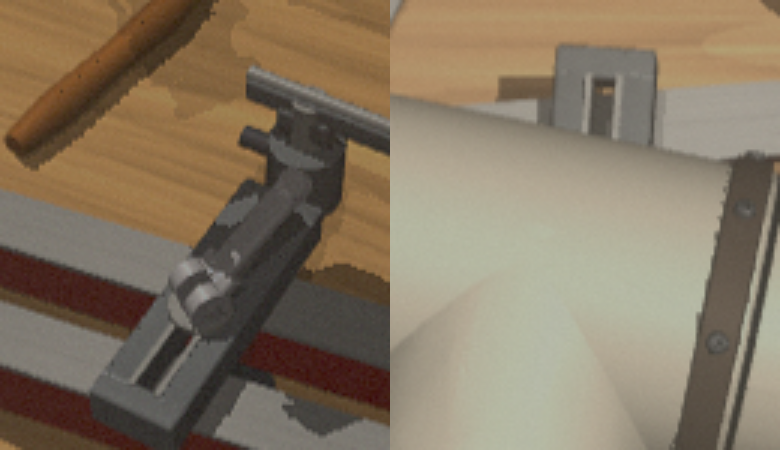

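The left half shows the lever unmoved and still open, azimuth 142°, end at (297,185). The fingertips slid over its end because I raised them too early. I'll repeat the push lower.

Request:
{"method": "play_rows", "body": {"commands": [[[-0.004, 0.04, 0, 0, 0, 0, 1], [-0.008, 0.085, -0.01, 0, 0, 0, 1], [-0.0125, 0.13, -0.02, 0, 0, 0, 1], [-0.017, 0.17, -0.03, 0, 0, 0, 1], [-0.0194, 0.1857, -0.04, 0, 0, 0, 1]]]}}

```text
time_s: 19.8
tcp_pos: [0.4784, -0.0066, 0.2857]
ee_rot: [[0.792, -0.61, 0.001], [-0.61, -0.792, 0.001], [0.0, -0.001, -1.0]]
wrist_force: [0.3, -0.2, -1.0]
gripper_width: 0.002
```

Request:
{"method": "play_rows", "body": {"commands": [[[0, 0, -0.02, 0, 0, 0, 1], [0, 0, -0.05, 0, 0, 0, 1], [0, 0, -0.08, 0, 0, 0, 1], [0, 0, -0.1, 0, 0, 0, 1], [0, 0, -0.111, 0, 0, 0, 1]]]}}

```text
time_s: 20.3
tcp_pos: [0.4778, -0.0093, 0.173]
ee_rot: [[0.791, -0.612, -0.003], [-0.612, -0.791, -0.001], [-0.002, 0.002, -1.0]]
wrist_force: [-0.5, -0.7, 0.7]
gripper_width: 0.004
```

Request:
{"method": "play_rows", "body": {"commands": [[[0.01, -0.0076, 0, 0, 0, 0, 1], [0.0198, -0.0152, 0, 0, 0, 0, 1], [0.0258, -0.0197, 0, 0, 0, 0, 1], [0.0316, -0.0242, 0, 0, 0, 0, 1], [0.0373, -0.0285, 0, 0, 0, 0, 1]]]}}

```text
time_s: 20.8
tcp_pos: [0.5147, -0.037, 0.1781]
ee_rot: [[0.79, -0.613, -0.003], [-0.613, -0.79, 0.002], [-0.004, 0.0, -1.0]]
wrist_force: [-8.3, 3.5, 5.5]
gripper_width: 0.005
```

```bash
python3 see.py pics/st9.png
```

```text
[ 0.5147 -0.037   0.1781] [-8.26  3.51  5.46] [ 13.8  12.7 -16.6  -0.2 -60.9  38.5] 20.8
scene 534 [-0.41   0.386  0.827] [ 0.5715 -0.0832  0.136 ] az 136.7 elev 55.7
banjo ((0.5579960346221924, -0.07940114289522171), (0.061008818447589874, 0.19916224479675293), 86.21550750732422)
rest ((0.43053460121154785, 0.03383766859769821), (0.001269351807422936, 0.004153490532189608), 82.46963500976562)
```

Request:
{"method": "play_rows", "body": {"commands": [[[0.0052, -0.0039, 0.003, 0, 0, 0, 1], [0.0105, -0.008, 0.006, 0, 0, 0, 1], [0.0159, -0.0121, 0.008, 0, 0, 0, 1], [0.0215, -0.0164, 0.01, 0, 0, 0, 1], [0.0272, -0.0208, 0.012, 0, 0, 0, 1]]]}}

```text
time_s: 21.35
tcp_pos: [0.5442, -0.059, 0.1876]
ee_rot: [[0.79, -0.613, 0.002], [-0.613, -0.79, 0.0], [0.001, -0.001, -1.0]]
wrist_force: [0.2, 0.5, 0.3]
gripper_width: 0.01
```

```bash
python3 see.py pics/st10.png
```

```text
[ 0.5442 -0.059   0.1876] [0.21 0.51 0.34] [ 10.8  15.1 -11.9  -0.  -63.   41.4] 21.35
scene 364 [-0.171  0.107  0.979] [ 0.5787 -0.0778  0.136 ] az 148.0 elev 78.4
banjo ((0.5675764083862305, -0.08012152463197708), (0.06059941276907921, 0.1808757781982422), 85.74227905273438)
rest ((0.43051087856292725, -0.005777217447757721), (0.08113568276166916, 0.012965895235538483), 87.62721252441406)
```

Request:
{"method": "play_rows", "body": {"commands": [[[0.0069, -0.0053, 0.011, 0, 0, 0, 1], [0.0137, -0.0104, 0.023, 0, 0, 0, 1], [0.0196, -0.015, 0.031, 0, 0, 0, 1], [0.0261, -0.02, 0.035, 0, 0, 0, 1], [0.0323, -0.0247, 0.035, 0, 0, 0, 1]]]}}

```text
time_s: 21.9
tcp_pos: [0.5772, -0.0839, 0.2228]
ee_rot: [[0.791, -0.612, 0.003], [-0.612, -0.791, -0.0], [0.003, -0.002, -1.0]]
wrist_force: [0.0, 0.7, -0.0]
gripper_width: 0.001
```

```bash
python3 see.py pics/st11.png
```

```text
[ 0.5772 -0.0839  0.2228] [ 0.02  0.73 -0.03] [  7.7  17.1  -3.9   0.  -68.9  44.6] 21.9
scene 188 [ 0.16  -0.177  0.971] [ 0.5751 -0.0714  0.136 ] az -47.9 elev 76.2
banjo ((0.5581307411193848, -0.07949923723936081), (0.0610966719686985, 0.1995031088590622), 85.79348754882812)
rest ((0.42874687910079956, -0.030149415135383606), (0.12995360791683197, 0.013675153255462646), 85.79643249511719)
```

View pics/st11.png

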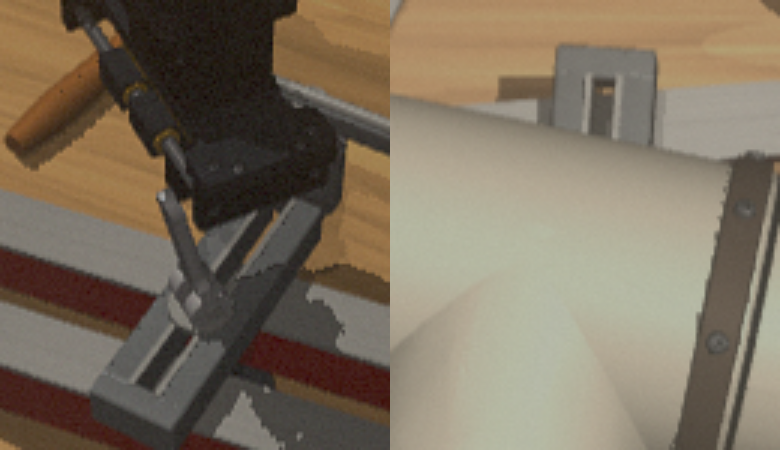

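The left half shows the lever past upright, with its end at (165,195) and its head at (205,290), tipping the right way. Next I'll follow the arc down.

Request:
{"method": "play_rows", "body": {"commands": [[[0.006, -0.0046, 0, 0, 0, 0, 1], [0.0176, -0.0135, -0.0056, 0, 0, 0, 1], [0.023, -0.0176, -0.0094, 0, 0, 0, 1], [0.0282, -0.0215, -0.0138, 0, 0, 0, 1], [0.033, -0.0253, -0.0188, 0, 0, 0, 1]]]}}

```text
time_s: 22.45
tcp_pos: [0.6133, -0.1109, 0.2085]
ee_rot: [[0.792, -0.611, 0.012], [-0.611, -0.792, -0.005], [0.012, -0.003, -1.0]]
wrist_force: [0.1, -2.3, 18.1]
gripper_width: 0.007
```

```bash
python3 see.py pics/st12.png
```

```text
[ 0.6133 -0.1109  0.2085] [ 0.1  -2.29 18.07] [  4.8  21.2   0.    0.4 -68.2  47.4] 22.45
scene 97 [ 0.472 -0.344  0.812] [ 0.5691 -0.0694  0.136 ] az -36.1 elev 54.3
banjo ((0.5583237409591675, -0.07923093438148499), (0.06082410365343094, 0.20012791454792023), 85.77870178222656)
rest ((0.42826738953590393, -0.04057326167821884), (0.14953111112117767, 0.014715699478983879), 85.292724609375)
```

Request:
{"method": "play_rows", "body": {"commands": [[[0, 0, -0.005, 0, 0, 0, 1], [0, 0, -0.01, 0, 0, 0, 1], [0, 0, -0.0135, 0, 0, 0, 1], [0.0024, -0.0018, -0.018, 0, 0, 0, 1], [0.004, -0.003, -0.023, 0, 0, 0, 1]]]}}

```text
time_s: 23.0
tcp_pos: [0.6292, -0.1176, 0.1963]
ee_rot: [[0.793, -0.608, 0.044], [-0.608, -0.794, -0.013], [0.043, -0.016, -0.999]]
wrist_force: [11.2, -11.4, 34.7]
gripper_width: 0.005
```

```bash
python3 see.py pics/st13.png
```

```text
[ 0.6292 -0.1176  0.1963] [ 11.23 -11.44  34.72] [  4.4  22.3  -0.4   1.1 -64.8  47.7] 23.0
scene 75 [ 0.554 -0.423  0.717] [ 0.5704 -0.0692  0.136 ] az -37.4 elev 45.8
banjo ((0.5583640933036804, -0.07944020628929138), (0.060191940516233444, 0.19903062283992767), 85.73352813720703)
rest ((0.42869195342063904, -0.04117400944232941), (0.15114812552928925, 0.014947786927223206), 86.34512329101562)
```

```bash
python3 - <<'E'
from station import r
from h import *
s=r.sense();w=r.capture("wrist");c=np.load("last_scene.npz")
a=cv2.resize(c["image"][215:305,275:355,::-1],(480,540),interpolation=cv2.INTER_CUBIC)
b=cv2.resize(w["image"][:,:,::-1],(320,240))
o=np.zeros((540,800,3),np.uint8);o[:,:480]=a;o[:240,480:]=b
k=r.capture("top");P=cloud(c);
cv2.imwrite("pics/st14.png",np.clip(o.astype(float)*1.6,0,255).astype(np.uint8))
q=P[(P[...,2]>.13)&(P[...,2]<.225)&(np.hypot(P[...,0]-.6,P[...,1]+.1)<.08)&(P[...,0]>.5)]
f=np.array([.794,-.607]);n=np.array([.607,.794]);d=q[:,:2]-B
S=d@f;L=d@n
for lo in np.arange(-.02,.12,.01):
    m=(S>lo)&(S<lo+.01); 
    if m.sum()>2: print(round(lo,2),m.sum(),"z",np.percentile(q[m,2],[5,50,95]).round(3),"lat",np.percentile(L[m],[5,50,95]).round(3))
print(np.round(r.sense()["wrist_force"],1),np.round(r.sense()["moment"],2))
E
```

```text
-0.02 22 z [0.131 0.139 0.144] lat [-0.009  0.014  0.016]
-0.01 71 z [0.134 0.143 0.148] lat [-0.007  0.012  0.018]
0.0 63 z [0.133 0.146 0.155] lat [-0.005  0.015  0.018]
0.01 55 z [0.134 0.154 0.162] lat [0.004 0.01  0.017]
0.02 18 z [0.161 0.168 0.173] lat [0.009 0.01  0.012]
0.07 13 z [0.217 0.221 0.224] lat [0.002 0.013 0.017]
[ 12.2 -11.2  29.3] [-3.57 -3.79 -0.05]
```

View pics/st14.png

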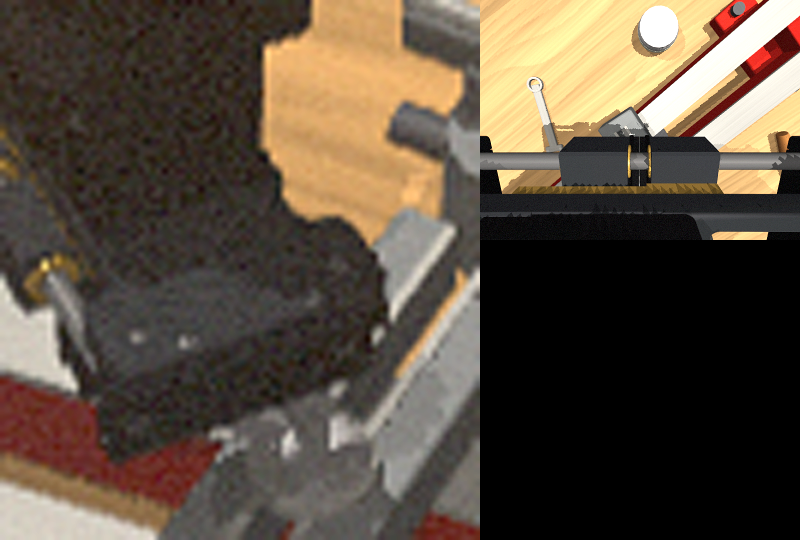

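```bash
python3 - <<'E'
from station import r
from h import *
s=r.sense();print({k:np.round(s[k],3).tolist() for k in("joints","tcp_pos","wrist_force","moment","effort","time_s")})
w=r.capture("wrist");print(w["mount"].round(3).tolist())
T=np.eye(4);T[:3,:3]=s["ee_rot"];T[:3,3]=s["tcp_pos"]
P=cloud(w,T@w["mount"]);f=np.array([.794,-.607]);n=np.array([.607,.794])
d=P[...,:2]-B;S=d@f;L=d@n
ok=(w["range_z"]>0)&(P[...,2]>.1)&(abs(L)<.06)&(S>-.05)&(S<.2)
print(ok.sum())
for lo in np.arange(-.04,.2,.01):
    m=ok&(S>lo)&(S<=lo+.01)&(abs(L)<.012)
    if m.sum()>2: print(round(lo,2),m.sum(),"z",np.percentile(P[m][:,2],[2,25,50,75,98]).round(3))
np.savez("last_wrist",**w)
E
```

```text
{'joints': [4.35, 22.27, -0.439, 1.043, -64.818, 47.738], 'tcp_pos': [0.629, -0.118, 0.196], 'wrist_force': [12.247, -11.225, 29.294], 'moment': [-3.572, -3.79, -0.046], 'effort': [5.573, -21.363, 1.564, -4.431, -3.511, -0.061], 'time_s': 23.15}
[[-0.001, 0.966, 0.259, 0.071], [1.0, 0.001, 0.0, -0.001], [-0.0, 0.259, -0.966, -0.183], [0.0, 0.0, 0.0, 1.0]]
102860
-0.04 13 z [0.117 0.118 0.118 0.118 0.119]
-0.03 7 z [0.117 0.118 0.119 0.119 0.119]
-0.01 22 z [0.145 0.147 0.148 0.149 0.149]
0.0 13 z [0.148 0.148 0.149 0.151 0.154]
0.01 9 z [0.156 0.157 0.159 0.16  0.162]
0.04 103 z [0.102 0.114 0.117 0.118 0.119]
0.05 359 z [0.103 0.117 0.118 0.265 0.267]
0.06 905 z [0.106 0.265 0.266 0.267 0.275]
0.07 1167 z [0.217 0.229 0.24  0.25  0.292]
0.08 8559 z [0.305 0.317 0.329 0.336 0.34 ]
0.09 12647 z [0.303 0.312 0.325 0.334 0.34 ]
0.1 3274 z [0.294 0.301 0.307 0.311 0.313]
```

Request:
{"method": "play_rows", "body": {"commands": [[[0, 0, 0.02, 0, 0, 0, 1], [0, 0, 0.04, 0, 0, 0, 1], [-0.008, 0.006, 0.07, 0, 0, 0, 1], [-0.016, 0.012, 0.11, 0, 0, 0, 1], [-0.04, 0.03, 0.14, 0, 0, 0, 1]]]}}

```text
time_s: 23.7
tcp_pos: [0.5741, -0.0824, 0.3207]
ee_rot: [[0.79, -0.614, 0.001], [-0.614, -0.79, -0.001], [0.001, 0.0, -1.0]]
wrist_force: [1.0, 0.6, -0.3]
gripper_width: 0.005
```

```bash
cat > prof.py <<'E'
from station import r
from h import *
s=r.sense();print({k:np.round(s[k],3).tolist() for k in("tcp_pos","wrist_force","moment","time_s")})
T=np.eye(4);T[:3,:3]=s["ee_rot"];T[:3,3]=s["tcp_pos"]
f=np.array([.794,-.607]);n=np.array([.607,.794])
for nm in("wrist","scene"):
    w=r.capture(nm);np.savez("last_"+nm,**w)
    P=cloud(w,T@w["mount"] if nm=="wrist" else None)
    d=P[...,:2]-B;S=d@f;L=d@n;print(nm)
    for lo in np.arange(-.03,.12,.01):
        m=(w["range_z"]>0)&(P[...,2]>.125)&(P[...,2]<.25)&(S>lo)&(S<=lo+.01)&(abs(L)<.03)
        if m.sum()>2: print(round(lo,2),m.sum(),"z",np.percentile(P[m][:,2],[2,25,50,75,98]).round(3),"lat",np.percentile(L[m],[2,50,98]).round(3))
E
python3 prof.py
```

```text
{'tcp_pos': [0.574, -0.082, 0.321], 'wrist_force': [0.975, 0.626, -0.298], 'moment': [0.059, 0.11, 0.017], 'time_s': 23.7}
wrist
-0.02 49 z [0.129 0.14  0.142 0.143 0.145] lat [-0.017  0.006  0.014]
-0.01 275 z [0.138 0.141 0.147 0.148 0.15 ] lat [-0.018 -0.     0.017]
0.0 290 z [0.138 0.148 0.149 0.153 0.157] lat [-0.019 -0.002  0.017]
0.01 295 z [0.153 0.156 0.158 0.164 0.169] lat [-0.017 -0.     0.015]
0.02 203 z [0.168 0.171 0.175 0.178 0.182] lat [-0.009  0.001  0.01 ]
0.03 227 z [0.18  0.184 0.187 0.19  0.194] lat [-0.009  0.001  0.01 ]
0.04 256 z [0.193 0.197 0.2   0.203 0.206] lat [-0.008  0.001  0.011]
0.05 324 z [0.206 0.209 0.212 0.215 0.218] lat [-0.008  0.002  0.012]
0.06 253 z [0.21  0.214 0.216 0.218 0.22 ] lat [-0.007  0.002  0.012]
scene
-0.02 25 z [0.128 0.133 0.137 0.142 0.145] lat [-0.017  0.012  0.015]
-0.01 97 z [0.127 0.139 0.145 0.147 0.15 ] lat [-0.015  0.009  0.019]
0.0 84 z [0.127 0.138 0.147 0.151 0.158] lat [-0.015  0.014  0.018]
0.01 83 z [0.129 0.14  0.156 0.161 0.168] lat [-0.013  0.01   0.017]
0.02 46 z [0.16  0.17  0.174 0.177 0.182] lat [-0.007  0.008  0.012]
0.03 45 z [0.175 0.182 0.185 0.19  0.194] lat [-0.005  0.009  0.012]
0.04 49 z [0.185 0.195 0.198 0.201 0.205] lat [-0.005  0.01   0.014]
0.05 52 z [0.197 0.206 0.21  0.214 0.218] lat [-0.005  0.01   0.013]
0.06 41 z [0.209 0.212 0.215 0.217 0.22 ] lat [-0.003  0.007  0.014]
```

Request:
{"method": "play_rows", "body": {"commands": [[[-0.003, 0.002, -0.03, 0, 0, 0, 1], [-0.003, 0.002, -0.065, 0, 0, 0, 1], [-0.003, 0.002, -0.1, 0, 0, 0, 1], [-0.003, 0.002, -0.12, 0, 0, 0, 1], [-0.003, 0.002, -0.127, 0, 0, 0, 1]]]}}

```text
time_s: 24.3
tcp_pos: [0.5681, -0.0799, 0.1891]
ee_rot: [[0.79, -0.613, -0.007], [-0.613, -0.79, -0.0], [-0.005, 0.004, -1.0]]
wrist_force: [-0.6, 0.8, -0.8]
gripper_width: 0.008
```

Request:
{"method": "play_rows", "body": {"commands": [[[0.0095, -0.0073, 0, 0, 0, 0, 1], [0.0175, -0.0134, 0, 0, 0, 0, 1], [0.0227, -0.0174, 0, 0, 0, 0, 1], [0.0274, -0.0209, -0.0045, 0, 0, 0, 1], [0.0309, -0.0236, -0.0087, 0, 0, 0, 1]]]}}

```text
time_s: 24.8
tcp_pos: [0.6013, -0.1035, 0.1847]
ee_rot: [[0.79, -0.613, 0.001], [-0.613, -0.79, 0.0], [0.001, -0.001, -1.0]]
wrist_force: [-0.8, 2.1, 6.2]
gripper_width: 0.005
```

```bash
python3 prof.py
```

```text
{'tcp_pos': [0.601, -0.104, 0.185], 'wrist_force': [-0.839, 2.067, 6.152], 'moment': [0.401, 0.362, -0.014], 'time_s': 24.8}
wrist
0.03 10 z [0.213 0.213 0.214 0.214 0.216] lat [0.002 0.002 0.002]
0.04 833 z [0.204 0.213 0.223 0.231 0.238] lat [-0.004  0.002  0.007]
0.05 934 z [0.206 0.21  0.213 0.217 0.236] lat [-0.008  0.003  0.012]
0.06 907 z [0.209 0.214 0.215 0.217 0.219] lat [-0.007  0.002  0.012]
scene
-0.02 20 z [0.127 0.133 0.136 0.14  0.145] lat [-0.008  0.014  0.016]
-0.01 67 z [0.126 0.137 0.141 0.147 0.15 ] lat [-0.007  0.014  0.018]
0.0 65 z [0.126 0.135 0.143 0.15  0.156] lat [-0.003  0.016  0.018]
0.01 60 z [0.125 0.135 0.151 0.156 0.16 ] lat [-0.006  0.012  0.017]
0.02 4 z [0.159 0.159 0.16  0.161 0.162] lat [0.008 0.01  0.011]
0.04 33 z [0.19  0.199 0.204 0.21  0.228] lat [-0.005  0.01   0.013]
0.05 58 z [0.198 0.206 0.209 0.213 0.217] lat [-0.006  0.01   0.014]
0.06 49 z [0.206 0.211 0.215 0.217 0.219] lat [-0.003  0.007  0.014]
```

Request:
{"method": "play_rows", "body": {"commands": [[[0.0013, -0.001, -0.0068, 0, 0, 0, 1], [0.0029, -0.0022, -0.0102, 0, 0, 0, 1], [0.0051, -0.0039, -0.0129, 0, 0, 0, 1], [0.0073, -0.0056, -0.0158, 0, 0, 0, 1], [0.0094, -0.0072, -0.0188, 0, 0, 0, 1]]]}}

```text
time_s: 25.4
tcp_pos: [0.6101, -0.11, 0.1664]
ee_rot: [[0.791, -0.612, 0.001], [-0.612, -0.791, 0.0], [0.001, -0.001, -1.0]]
wrist_force: [-2.0, 0.8, 4.3]
gripper_width: 0.006
```

```bash
python3 prof.py | head -12
```

```text
{'tcp_pos': [0.61, -0.11, 0.166], 'wrist_force': [-1.989, 0.769, 4.269], 'moment': [0.326, 0.405, 0.042], 'time_s': 25.4}
wrist
-0.01 6 z [0.139 0.139 0.14  0.141 0.141] lat [0.002 0.002 0.003]
0.04 606 z [0.235 0.236 0.236 0.237 0.239] lat [-0.003  0.002  0.007]
0.05 962 z [0.185 0.201 0.215 0.236 0.245] lat [-0.003  0.002  0.007]
0.06 1250 z [0.185 0.189 0.192 0.203 0.22 ] lat [-0.006  0.003  0.013]
0.07 900 z [0.192 0.194 0.196 0.198 0.2  ] lat [-0.005  0.005  0.015]
0.08 615 z [0.191 0.194 0.196 0.198 0.2  ] lat [-0.004  0.005  0.014]
scene
-0.02 16 z [0.126 0.13  0.135 0.14  0.144] lat [0.012 0.015 0.017]
-0.01 34 z [0.127 0.135 0.139 0.143 0.147] lat [0.013 0.016 0.019]
0.0 41 z [0.126 0.131 0.138 0.144 0.15 ] lat [0.014 0.016 0.019]
```

Request:
{"method": "play_rows", "body": {"commands": [[[0.0026, -0.002, -0.0041, 0, 0, 0, 1], [0.0049, -0.0038, -0.0084, 0, 0, 0, 1], [0.007, -0.0053, -0.013, 0, 0, 0, 1], [0.0088, -0.0067, -0.0177, 0, 0, 0, 1], [0.0099, -0.0076, -0.0213, 0, 0, 0, 1]]]}}

```text
time_s: 26.0
tcp_pos: [0.6201, -0.1181, 0.1436]
ee_rot: [[0.791, -0.612, 0.0], [-0.612, -0.791, -0.0], [0.0, -0.0, -1.0]]
wrist_force: [0.1, 0.2, 3.2]
gripper_width: 0.008
```

```bash
python3 prof.py | head -12
```

```text
{'tcp_pos': [0.62, -0.118, 0.144], 'wrist_force': [0.093, 0.21, 3.19], 'moment': [0.05, 0.078, -0.002], 'time_s': 26.0}
wrist
0.0 16 z [0.134 0.136 0.138 0.138 0.139] lat [0.002 0.002 0.003]
0.01 23 z [0.144 0.145 0.146 0.147 0.147] lat [0.002 0.002 0.002]
0.02 27 z [0.147 0.148 0.149 0.149 0.15 ] lat [0.002 0.002 0.002]
0.05 377 z [0.212 0.213 0.213 0.214 0.215] lat [-0.003  0.002  0.007]
0.06 665 z [0.172 0.213 0.214 0.214 0.229] lat [-0.003  0.002  0.007]
0.07 1827 z [0.162 0.164 0.175 0.188 0.24 ] lat [-0.006  0.004  0.016]
0.08 910 z [0.163 0.166 0.166 0.167 0.249] lat [-0.002  0.008  0.019]
0.09 1354 z [0.162 0.167 0.169 0.247 0.25 ] lat [-0.003  0.006  0.018]
0.1 3670 z [0.239 0.242 0.245 0.248 0.25 ] lat [-0.029 -0.005  0.029]
scene
```

Request:
{"method": "play_rows", "body": {"commands": [[[0.001, -0.0008, -0.0037, 0, 0, 0, 1], [0.0019, -0.0015, -0.0075, 0, 0, 0, 1], [0.0027, -0.0021, -0.0113, 0, 0, 0, 1], [0.0033, -0.0025, -0.0152, 0, 0, 0, 1], [0.0037, -0.0028, -0.0185, 0, 0, 0, 1]]]}}

```text
time_s: 26.6
tcp_pos: [0.6233, -0.1207, 0.1251]
ee_rot: [[0.791, -0.612, -0.001], [-0.612, -0.791, -0.0], [-0.0, 0.0, -1.0]]
wrist_force: [-1.9, 0.4, 2.0]
gripper_width: 0.005
```

```bash
python3 prof.py | head -12
```

```text
{'tcp_pos': [0.623, -0.121, 0.125], 'wrist_force': [-1.903, 0.355, 2.033], 'moment': [0.211, 0.383, 0.006], 'time_s': 26.6}
wrist
0.02 30 z [0.14  0.141 0.141 0.142 0.143] lat [0.002 0.002 0.002]
0.03 35 z [0.141 0.142 0.142 0.142 0.143] lat [0.002 0.002 0.002]
0.05 93 z [0.194 0.194 0.195 0.195 0.196] lat [-0.003  0.001  0.007]
0.06 752 z [0.155 0.195 0.195 0.196 0.204] lat [-0.003  0.002  0.007]
0.07 1692 z [0.143 0.15  0.162 0.174 0.216] lat [-0.006  0.003  0.016]
0.08 1066 z [0.142 0.144 0.144 0.145 0.239] lat [-0.003  0.008  0.021]
0.09 18937 z [0.145 0.239 0.24  0.243 0.25 ] lat [-0.029  0.001  0.029]
0.1 13793 z [0.22  0.23  0.237 0.239 0.241] lat [-0.029 -0.003  0.029]
scene
-0.02 17 z [0.128 0.132 0.14  0.143 0.146] lat [-0.017  0.013  0.015]
```

Request:
{"method": "play_rows", "body": {"commands": [[[0, 0, -0.0015, 0, 0, 0, 1], [0, 0, -0.003, 0, 0, 0, 1], [0, 0, -0.0045, 0, 0, 0, 1], [0, 0, -0.0045, 0, 0, 0, 1]]]}}

```text
time_s: 27.1
tcp_pos: [0.6239, -0.1208, 0.1216]
ee_rot: [[0.791, -0.612, 0.001], [-0.612, -0.791, -0.0], [0.001, -0.0, -1.0]]
wrist_force: [0.1, 1.3, 2.4]
gripper_width: 0.005
```

```bash
python3 prof.py | head -8
```

```text
{'tcp_pos': [0.624, -0.121, 0.122], 'wrist_force': [0.112, 1.297, 2.436], 'moment': [-0.13, 0.123, 0.033], 'time_s': 27.1}
wrist
0.02 23 z [0.14  0.14  0.141 0.141 0.141] lat [0.002 0.002 0.003]
0.03 37 z [0.14  0.14  0.14  0.141 0.141] lat [0.002 0.002 0.002]
0.04 6 z [0.14  0.14  0.14  0.141 0.142] lat [0.002 0.002 0.002]
0.05 63 z [0.19  0.191 0.191 0.192 0.192] lat [-0.003  0.003  0.007]
0.06 753 z [0.151 0.191 0.192 0.192 0.2  ] lat [-0.003  0.002  0.007]
0.07 1690 z [0.139 0.148 0.16  0.171 0.212] lat [-0.006  0.003  0.016]
```

Request:
{"method": "play_rows", "body": {"commands": [[[0, 0, -0.001, 0, 0, 0, 1], [0, 0, -0.002, 0, 0, 0, 1], [0, 0, -0.003, 0, 0, 0, 1], [0, 0, -0.003, 0, 0, 0, 1]]]}}

```text
time_s: 27.6
tcp_pos: [0.6243, -0.1209, 0.1206]
ee_rot: [[0.791, -0.612, 0.003], [-0.612, -0.791, -0.001], [0.003, -0.001, -1.0]]
wrist_force: [-2.8, 1.0, 10.0]
gripper_width: 0.003
```

Request:
{"method": "play_rows", "body": {"commands": [[[0, 0, -0.0015, 0, 0, 0, 1], [0, 0, -0.0015, 0, 0, 0, 1]]]}}

```text
time_s: 27.8
tcp_pos: [0.6245, -0.1207, 0.1202]
ee_rot: [[0.791, -0.611, 0.003], [-0.611, -0.791, -0.001], [0.003, -0.001, -1.0]]
wrist_force: [-2.8, 3.0, 13.6]
gripper_width: 0.005
```

Request:
{"method": "play_rows", "body": {"commands": [[[0, 0, 0.02, 0, 0, 0, 1], [0, 0, 0.06, 0, 0, 0, 1], [0, 0, 0.1, 0, 0, 0, 1], [-0.02, 0.015, 0.14, 0, 0, 0, 1], [-0.05, 0.04, 0.18, 0, 0, 0, 1]]]}}

```text
time_s: 28.3
tcp_pos: [0.5764, -0.0834, 0.2928]
ee_rot: [[0.789, -0.614, -0.001], [-0.614, -0.789, 0.0], [-0.001, 0.001, -1.0]]
wrist_force: [-0.1, 1.5, 0.4]
gripper_width: 0.004
```

```bash
python3 prof.py; sed -i 's/N,d,b=lever(P,.155)/N,d,b=0,B,B/; s/elev",np.*/elev")/' see.py; python3 see.py pics/st15.png; python3 - <<'E'
import numpy as np,cv2
a=np.load("last_scene.npz")["image"][:,:,::-1];b=np.load("last_wrist.npz")["image"][:,:,::-1]
cv2.imwrite("pics/f.png",np.hstack([cv2.resize(a[180:345,240:400],(400,412)),cv2.resize(b,(400,412))]))
E
```

```text
{'tcp_pos': [0.576, -0.083, 0.293], 'wrist_force': [-0.073, 1.457, 0.444], 'moment': [0.026, 0.078, -0.035], 'time_s': 28.3}
wrist
-0.02 61 z [0.139 0.142 0.143 0.144 0.146] lat [-0.017  0.006  0.014]
-0.01 322 z [0.137 0.141 0.147 0.148 0.15 ] lat [-0.018  0.     0.016]
0.0 415 z [0.129 0.141 0.145 0.147 0.149] lat [-0.019 -0.001  0.016]
0.01 378 z [0.138 0.14  0.14  0.141 0.144] lat [-0.015  0.     0.017]
0.02 316 z [0.136 0.14  0.14  0.141 0.142] lat [-0.013  0.001  0.016]
0.03 243 z [0.138 0.14  0.14  0.141 0.142] lat [-0.006  0.004  0.013]
0.04 255 z [0.138 0.14  0.14  0.141 0.142] lat [-0.004  0.005  0.015]
0.05 244 z [0.138 0.14  0.14  0.141 0.142] lat [-0.004  0.006  0.016]
0.06 270 z [0.138 0.14  0.14  0.141 0.142] lat [-0.002  0.008  0.017]
0.07 254 z [0.138 0.14  0.14  0.141 0.142] lat [-0.001  0.009  0.019]
0.08 270 z [0.138 0.14  0.14  0.141 0.142] lat [0.001 0.01  0.02 ]
0.09 288 z [0.139 0.14  0.14  0.141 0.142] lat [0.002 0.011 0.021]
0.1 36 z [0.139 0.14  0.14  0.141 0.142] lat [0.006 0.012 0.018]
scene
-0.02 33 z [0.128 0.133 0.137 0.141 0.145] lat [-0.013  0.013  0
[... 490 characters left out ...]
0.06 57 z [0.133 0.138 0.14  0.14  0.143] lat [-0.     0.012  0.019]
0.07 57 z [0.133 0.138 0.139 0.14  0.143] lat [0.002 0.013 0.021]
0.08 59 z [0.131 0.138 0.139 0.14  0.143] lat [0.001 0.013 0.022]
0.09 63 z [0.131 0.138 0.139 0.141 0.144] lat [0.002 0.016 0.023]
0.1 14 z [0.132 0.136 0.137 0.139 0.14 ] lat [0.007 0.014 0.02 ]
[ 0.5769 -0.0821  0.2992] [ 0.82 -0.59 -0.25] [  7.9  14.6   3.6   0.1 -78.3  44.5] 28.4
scene 0 [ 0.57  -0.081] [ 0.57  -0.081] az -8.1 elev
banjo ((0.5584177374839783, -0.07928407192230225), (0.06049979478120804, 0.200642928481102), 85.8153305053711)
rest ((0.42899343371391296, -0.022474993020296097), (0.11526250094175339, 0.015096761286258698), 84.19434356689453)
```

View pics/f.png

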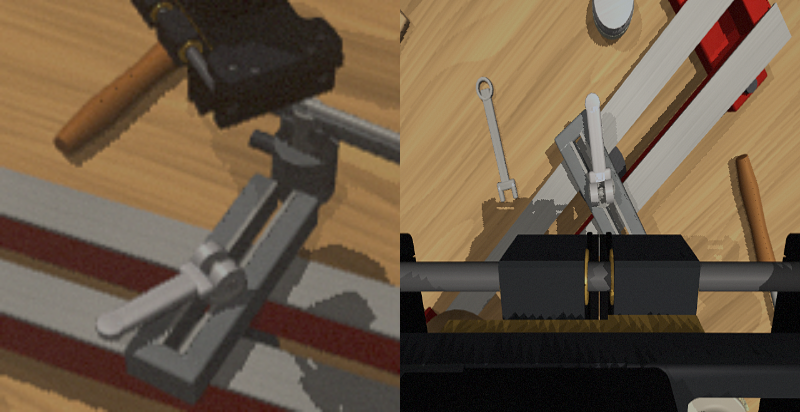

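```bash
python3 -c "
from station import r
print(r.finish_job())"
```

```text
the job is handed in; nothing more can be done
None
```

The bolt is screwed in snug, the lever is folded over and locked flat, and the job is handed in at 28.4 s with the gripper clear of everything. No verdict was reported, so the result rests on my own measurements.

**What I did**
- **Cranking:** I pushed the open lever round clockwise about 330° with the shut fingers. I stopped when the resistance had risen to about 0.3 N m. The wrist sensor averaged 0.31 N m over the last steps, with single readings off by about 0.05. Joint 1 effort suggested about 0.26.
- **Folding:** I then folded the lever over and pressed it down to its stop with about 14 N.

**Last checks**
- **Lever:** its top face is level at 0.140 m along its whole length in both the wrist and scene views, and it was still level after I let go.
- **Banjo:** its centre measured (0.5584, -0.0793), against (0.5590, -0.0798) at the start, which is within the measuring error.
- **Tool rest:** it was partly hidden in the last view. Its last full view, late in the folding, put it within about 1.5 mm of the start.
- **Other items:** nothing else on the bench was touched.

**What went less well**
- **Slipped pushes:** the fingers first slid over the lever's end, then pressed on its tip at about 38 N during the fold. I backed off and folded it with a contact nearer the pin. That higher force was on the partly folded lever, not the closed one.
- **Bolt turned back:** the closed lever points about 7° counter-clockwise of where the cranking left it. That would reduce the snugness by only about 0.01 N m, and I did not measure it again.

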